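Stack the empty tote on the tote of copper bowls and snap it home

TASK

The tote with the copper bowls is going out on the cart, so put the empty tote on top of it: stacked, not nested, which means turned half round against the packed one, so that its feet stand in the pockets of the packed tote's rim clear of the bowls. Press it down until both snap clips have clicked and it sits fully home and level, then let go. Be gentle, because the clips are brittle plastic: ease it in with a light hand and stop when it is home; do not slam or force it, do not press on the bowls, shove the packed tote out of its place or disturb the hammer, cup and tin on the bench.

Things in the scene. Friction and masses are not known exactly. Their poses are not given: they have to be found in the camera images.
- empty_centre (a point): Centre of the empty tote, half-way up (50 mm over the underside of its feet). Grey plastic stack-nest tote, open above, 172 mm wide over the rim (its x), 252 long (its y), 100 high (z up), 0.34 to 0.48 kg with its clips; same model as the packed one. Floor 16 to 19 mm up. Put on another tote turned the same way it sinks in (nests); turned half round, y axes opposed, its feet stand in the other's pockets.
- empty_rim_xp (a point): Top of the empty tote's +x long-side rim (81.5 mm along x, 20 along y from the tote's middle), the middle of a free length of rim from y = -24 to +64 mm. The rim is a lip 9 mm thick (outer face at x = 86) and 18 mm deep; below it the wall is 3 mm thick and leans inwards to x = 71 at the floor. It can be pinched here across the lip, fingers inside and outside the tote.
- empty_rim_xn (a point): The same on the -x long side (x = -81.5, y = +20 mm).
- empty_end (a point): Middle of the +y end of the empty tote's rim, at its top, 121.5 mm along y from the tote's middle. It is the end farther from the tote's own two clip tabs, which stand 8 mm above the rim on the long sides at y = -44 mm.
- empty_foot_xp (a point): Middle of the underside of the empty tote's foot at x = +64.5, y = +44 mm. The feet are 25 mm along y, 15 mm along x (57 to 72) and 16 mm high; along the foot of their outer side runs a toe 3 mm high. There are four: at x = +-64.5, y = +44 and y = -84 mm.
- packed_centre (a point): Centre of the packed tote, half-way up; same model and axes as the empty one, with its clips and two copper bowls about 0.9 kg, loose on the hammering board. Stacked and home, the empty tote's centre is 84 mm straight above this point and its +y points along this one's -y. The feet have 1.5 mm (x) and 2 mm (y) of play each way in the pockets, which have no lead-in.
- packed_pocket_xp (a point): Middle of the floor of the packed tote's pocket at x = +64.5, y = -44 mm, 84 mm up, where one foot of the stacked tote stands. Pockets are ledges between side walls 7 mm high, open inwards. Four: at x = +-64.5, y = -44 (33 mm along y, a snap clip as its back) and y = +84 mm (29 mm along y, a plain back wall 14 mm high). Under each the tote's wall is an inset column.
- board_top (a point): Middle of the top of the smith's hammering board, under the packed tote: wood, 216 mm (x) by 300 mm (y), its top 40 mm above the bench, on four soft rubber mounts. It yields some millimetres under a few newtons before it is firm, and comes back up, so a height measured at rest is not where a pressed tote ends.
- packed_clip_xp (a joint): Angle (rad) of the packed tote's snap clip on its +x side: 0 at rest, grows as it springs outwards. A sprung upright tongue with a barb sloping in and down to 4 mm above the ledge; the foot's toe meets it about 12 mm above home, springs it about 2.9 mm (0.11 rad), and it snaps back over the toe in the last 1 mm. It takes about 5 to 9 N of push, more than the tote's weight.
- packed_clip_xn (a joint): The same for the clip on the packed tote's -x side. The empty tote can be pushed down on its floor, best near the line between the two clips and towards a foot that is still proud (both clips at once take about 10 to 18 N), or on the rims, where a hard push lifts the other side.
- bowl0_rim (a point): Centre of the mouth of a copper bowl in the packed tote, 52 mm high, 92 mm across; its mouth is 71 mm above the underside of the tote's feet, so that a tote nested here would come down on it. Leave it alone.
- bowl1_rim (a point): Centre of the mouth of the second such bowl.
- hammer_mid (a point): Middle of a 240 mm hammer that lies on the far side of the bench, 26 mm high. Leave it alone.
- cup_mid (a point): Middle of a copper cup, 72 mm across, 70 mm high, on the far side of the bench. Leave it alone.
- rivet_tin_mid (a point): Middle of a steel rivet tin, 66 mm across, 85 mm high, on the far side of the bench. Leave it alone.
There are look-alikes about, which are no part of the job. What is shaped like the part that bears bowl1_rim but red is not meant. What is shaped like the part that bears bowl0_rim but turquoise is not meant.

How it is judged:
By the outcome, as a careful person would: the job done as asked, in the order asked, and still so for the second after the job is handed in, with the robot touching nothing.
It also fails if it takes over 54 s, if anything falls off the work surface, if the arm or the gripper's body presses on something with over 40 N, if the wrist force passes 120 N, or if a joint passes its speed limit or range.

ROBOT

A 7-joint arm with a two-finger parallel gripper is mounted at the origin on the work surface. World frame = base frame: x ahead of the robot, y to its left, z up, the work surface at z = 0. Lengths are in m, angles in degrees, forces in N, time in s.
With the tool pointing down it reaches from about 0.425 to 0.875 m from the base axis. Payload 4.7 kg.
Tool frame: the origin (TCP) lies between the finger pads; the fingertips stand env.finger_overhang ahead of it and the grasp point (between the pads) lies 5 mm behind it (env.finger_overhang is the distance from the TCP to the fingertips, in m); z points along the fingers, y is the line along which they close (so a half turn about z gives the same grasp; the last joint's range is limited). The gripper opens to 87 mm and grips with 3 to 60 N. Pads are 19 mm wide; open, the fingers measure 117 mm over their backs; the gripper's body (75 mm by 190 mm) begins 51 mm behind the grasp point.
Start: joints at [68.474, 18.392, -4.016, 83.108, 1.295, 78.541, -3.26], TCP at [0.247, -0.601, 0.237] pointing down, gripper open.
Joint ranges: [-163.93, 163.93], [-17.29, 119.83], [-79.2, 71.16], [3.27, 140.29], [-89.18, 269.18], [5.43, 117.66], [-154.24, 154.24]. Speed limits (degrees/s): [147.25, 147.25, 180, 180, 180, 180, 180].

INTERFACE

Orientations are given as [roll, pitch, yaw] about the fixed x, y, z axes, in that order (R = Rz(yaw) Ry(pitch) Rx(roll)).
In Python, from cell import telemetry, eyes, env, models gives the robot as it stands. The module is installed in compiled form; this text tells all that it offers.
- The arm moves only by the tool drive_tool, never from a script. Its arguments are lists of equal length, an entry for each row: "angular": the turn, a rotation vector about the tool's x, y, z in rad, a list of three; "delta_pos": the shift along the tool's x, y, z in cm, a list of three; "gripper": the finger opening in cm, from 0 to 8.7. A call has 1 to 20 rows; each row shifts and turns the commanded pose from where the row before left it, along the tool's axes as they then stand; what a row does not reach is not made up. A row lasts 1/10 s, in which the tool goes at most 50 mm and 8.59 degrees, less where a joint would pass 70% of its speed; a pose out of reach is approached as far as the arm can. A call with a gripper value outside its range is refused whole. The fingers move at their own pace and stop on an object; "squeeze" is the grip in N (left out, the last holds). Time passes only in rows, so rows that do not move let the fingers close. It gives the time, the measured TCP pose, the force, the opening and the grip force at its end, in the units of the state.
- telemetry.get_obs(): the state, without advancing time (a new reading comes with each control period).
- eyes.read_camera(name): name is "scene" or "top" or "wrist"; returns a dict with "pixels" (420x560x3 uint8, red, green, blue), "mtx" (3x3 intrinsics, pixels), "origin" and "orientation" of the camera in the world. Camera axes: x right, y down, z forward; pixel columns grow to the right and rows downward; lengths in m; the calibration is good to about 2 mm. The wrist camera is an equidistant fisheye: a pixel r from the principal point sees the ray r / f radians off the axis. A picture is of the moment at which its call begins. There is no depth.
- env.sign_off(): hands the job in; it is judged then, once.
Trained networks look in a picture, given as the dict that the camera call returned (one of the last four; its "shot" number tells which), for a name from the list of things; names that differ only in an ending like _2 or _b are one class to them, and where a whole thing is asked for, a point or a joint stands for the part that bears it (a point fixed in the world has none). Each returns a list of dicts, best first, with "p" (0 to 1); they miss things now and then, are a little off and sometimes report something else, mostly with a low value. They report only what shows in the picture. A call takes as long as a camera call. They do not tell look-alikes from the thing itself.
- models.search_frame(picture, target): "centre" ([column, row] in pixels, amid what is visible of it).
- models.cut_out(picture, target): "pixels" (420x560 bool, what is visible of it) and "centre" ([column, row] in pixels, amid what is visible of it).
The state is a dict: "time_s": time; "qpos": joint angles; "joint_velocities": joint speeds; "effort": joint torques, N m; "tool_pos": TCP position; "tool_rot": TCP orientation; "force": force on the tool from outside, world axes, zero at the start; "wrist_torque": the same for the moment, N m; "grip_width": finger opening in m; "grasp_force": force on a finger pad.
Only numpy, scipy, OpenCV 4.12 (cv2) and the standard library are available. Lean on these libraries where they do the work, as an engineer would, in place of code of your own. Each camera call takes 0.05 s, during which the arm holds its last target. There are 200 camera calls.

## Working session

There is one attempt and no reset: what is moved stays moved. The work goes in short steps, Python scripts to look and compute and a tool call to move; the robot and the scene stay as the last step left them, time stands still between calls to the robot, and variables do not carry over. Pictures are saved under pics/ and viewed, at most 10 in all, crops included, and the job is handed in when it is done.

Besides the shell and the picture viewer there is one more tool, called after ">>>" in YAML: its name, and indented under it one key for each argument. drive_tool: Moves the arm, as the interface text tells. Its arguments: {"type":"object","properties":{"angular":{"type":"array","items":{"type":"array","items":{"type":"number"}}},"delta_pos":{"type":"array","items":{"type":"array","items":{"type":"number"}}},"gripper":{"type":"array","items":{"type":"number"}},"squeeze":{"type":"number"}},"required":["angular","delta_pos","gripper"]}

```bash
mkdir -p pics
cat > h.py <<'E'
import numpy as np, cv2
from scipy.spatial.transform import Rotation as R
from cell import telemetry, eyes, env, models
def shot(n, save=None):
    p=eyes.read_camera(n)
    if save: cv2.imwrite('pics/'+save, p['pixels'][:,:,::-1])
    return p
def rot(o):
    o=np.array(o,float)
    return o if o.shape==(3,3) else R.from_euler('xyz',o,degrees=True).as_matrix()
def ray(p,uv,fish=False):
    K=np.array(p['mtx']); x=(uv[0]-K[0,2])/K[0,0]; y=(uv[1]-K[1,2])/K[1,1]
    if fish:
        r=np.hypot(x,y); d=np.array([np.sin(r)*x/max(r,1e-9),np.sin(r)*y/max(r,1e-9),np.cos(r)])
    else: d=np.array([x,y,1.])
    d=rot(p['orientation'])@d
    return np.array(p['origin']),d/np.linalg.norm(d)
def tri(rs):
    A=sum(np.eye(3)-np.outer(d,d) for o,d in rs); b=sum((np.eye(3)-np.outer(d,d))@o for o,d in rs)
    X=np.linalg.solve(A,b); return X,[np.linalg.norm((np.eye(3)-np.outer(d,d))@(X-o)) for o,d in rs]
def atz(r,z): o,d=r; return o+d*(z-o[2])/d[2]
def proj(p,X,fish=False):
    K=np.array(p['mtx']); c=rot(p['orientation']).T@(np.array(X)-np.array(p['origin']))
    if fish:
        h=np.hypot(c[0],c[1]); t=np.arctan2(h,c[2])/h; return K[:2,2]+np.array([K[0,0]*c[0],K[1,1]*c[1]])*t
    return K[:2,2]+np.array([K[0,0]*c[0]/c[2],K[1,1]*c[1]/c[2]])
E
python3 - <<'E'
from h import *
print(env.finger_overhang, telemetry.get_obs())
ps={n:shot(n,n+'0.png') for n in ('scene','top','wrist')}
for n,p in ps.items():
    print(n,p['origin'],p['orientation'],p['mtx'],p['shot'])
    for t in 'empty_centre empty_rim_xp empty_rim_xn empty_end empty_foot_xp packed_centre packed_pocket_xp board_top packed_clip_xp packed_clip_xn bowl0_rim hammer_mid cup_mid rivet_tin_mid'.split():
        print(t,[(np.round(d['centre'],1).tolist(),round(d['p'],2)) for d in models.search_frame(p,t)[:4]])
i=np.hstack([cv2.imread(f'pics/{n}0.png') for n in('scene','top')])
E
```

```text
0.014 {'time_s': 0.0, 'qpos': array([68.4734506 , 18.4384529 , -4.01597431, 83.17614276,  1.29437794,
       78.53959841, -3.25898885]), 'joint_velocities': array([ 0.0021298 ,  0.02376563,  0.01990447, -0.02581535,  0.0706006 ,
       -0.05733535,  0.01236845]), 'effort': array([-7.03760088e-04, -4.91291249e+01, -4.03955765e-01, -3.12526810e+01,
       -6.40013977e-02,  4.38993413e-02,  1.84919872e-04]), 'tool_pos': array([ 0.24676814, -0.60076286,  0.23545754]), 'tool_rot': array([-1.79891017e+02,  5.01878939e-03,  2.23376384e+01]), 'force': array([-0.13920996, -0.23697993,  0.1781388 ]), 'wrist_torque': array([-0.03469933, -0.01418018, -0.03645255]), 'grasp_force': 0.0, 'grip_width': 0.0868789722328382}
scene [1.53264297 0.45594703 0.94588295] [-1.27227516e+02 -7.34999390e-02  1.18041128e+02] [[487.82880112   0.         281.26103696]
 [  0.         487.82880112 218.95789569]
 [  0.           0.           1.        ]] 1
empty_centre [([382.1, 265.1], 0.6)]
empty_rim_xp []
empty_rim_xn [([375.1, 263.8], 0.97)]
empty_end []
empty_foot_xp [([378.0, 262.7], 0.59), ([220.8, 199.5], 0.48
[... 1014 characters left out ...]
16.8], 0.8)]
packed_clip_xp [([359.5, 176.2], 0.44)]
packed_clip_xn [([365.5, 236.7], 0.59)]
bowl0_rim [([430.2, 210.7], 0.64), ([364.7, 207.5], 0.6)]
hammer_mid [([255.3, 126.4], 0.87)]
cup_mid [([185.8, 134.9], 0.71)]
rivet_tin_mid [([333.9, 131.5], 0.59)]
wrist [ 0.31260977 -0.57558176  0.38457517] [ 1.65175447e+02  1.27147138e-01 -6.76819338e+01] [[325.1922621    0.         279.39412594]
 [  0.         325.1922621  210.75559876]
 [  0.           0.           1.        ]] 3
empty_centre []
empty_rim_xp []
empty_rim_xn []
empty_end []
empty_foot_xp []
packed_centre []
packed_pocket_xp []
board_top []
packed_clip_xp []
packed_clip_xn []
bowl0_rim []
hammer_mid []
cup_mid []
rivet_tin_mid []
```

Run:
```python
import cv2
i=cv2.imread('pics/top0.png')[100:310,110:470]; cv2.imwrite('pics/topc.png',cv2.resize(i,None,fx=2.2,fy=2.2,interpolation=cv2.INTER_CUBIC))
i=cv2.imread('pics/scene0.png')[130:350,130:480]; cv2.imwrite('pics/scenec.png',cv2.resize(i,None,fx=2.2,fy=2.2,interpolation=cv2.INTER_CUBIC))
```

```text
(no output)
```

View pics/topc.png

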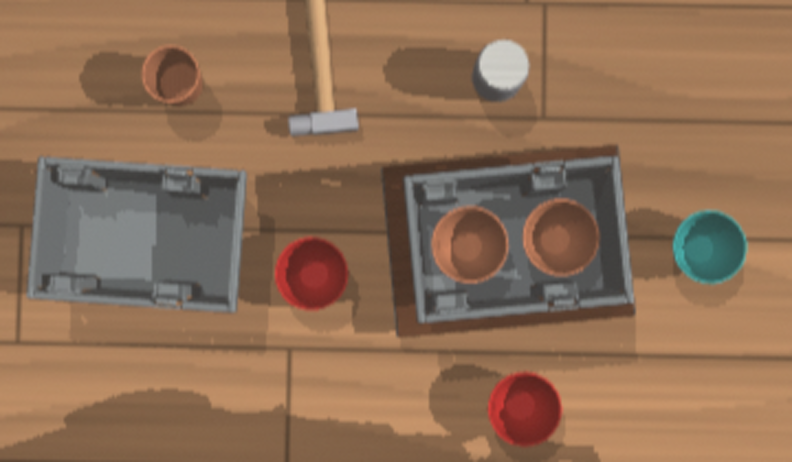

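View pics/scenec.png

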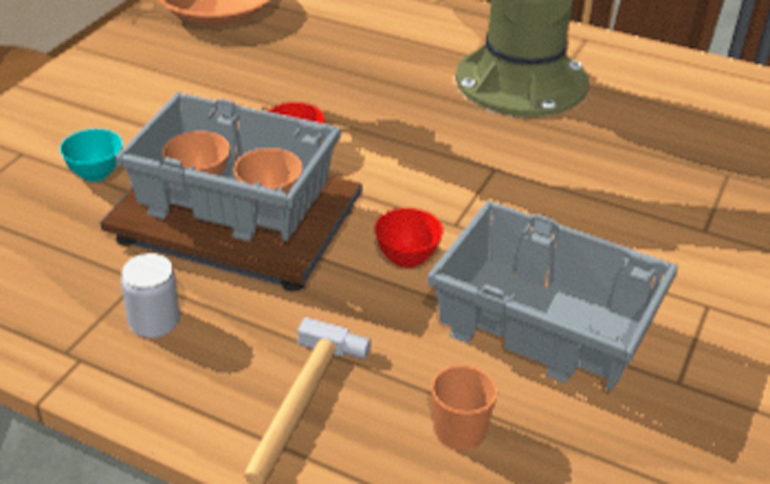

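The empty tote is on the left (+y) and its clip tabs, at crop (180,180) and (172,292), lie on the right. The packed tote is on the right, on the board, with tabs at (550,175) and (560,295), also on the right. Both totes therefore face the same way (+y towards world +y), so a half turn is needed. The red and turquoise bowls are decoys. Next I fit the rims.

```bash
cat >> h.py <<'E'
from scipy.optimize import minimize
def rimpts(W,L,n=50):
    w,l=W/2,L/2; t=np.linspace(-.95,.95,n); P=[];N=[]
    for s in(1,-1):
        P+=[(s*w,l*a) for a in t]; N+=[(s,0)]*n
        P+=[(w*a,s*l) for a in t]; N+=[(0,s)]*n
    return np.array(P),np.array(N)
PO,NO=rimpts(.172,.252); 
def projv(p,X,fish):
    K=np.array(p['mtx']); c=(X-np.array(p['origin']))@rot(p['orientation'])
    if fish:
        h=np.hypot(c[:,0],c[:,1]); t=np.arctan2(h,c[:,2])/h; q=c[:,:2]*t[:,None]
    else: q=c[:,:2]/c[:,2:]
    return K[:2,2]+q*np.array([K[0,0],K[1,1]])
def world(P,v,dz=0):  # v=x,y,z,yaw(rad)
    c,s=np.cos(v[3]),np.sin(v[3]); return np.c_[v[0]+c*P[:,0]-s*P[:,1],v[1]+s*P[:,0]+c*P[:,1],np.full(len(P),v[2]+dz)]
def rimfit(views,v0,zfix=False,sg=(3,1.2),sets=None,rng=.015):
    """views: list of (pic,fish). brightness step across outer rim top edge, median-robust"""
    v=np.array(v0,float)
    for s in sg:
        ims=[(p,f,cv2.GaussianBlur(cv2.cvtColor(p['pixels'],cv2.COLOR_RGB2LAB).astype(np.float32),(0,0),s)) for p,f in views]
        def cost(q):
            u=np.array([v[0]+q[0]*.01,v[1]+q[1]*.01,v[2]+(0 if zfix else q[2]*.01),v[3]+q[-1]*.05]); tot=0
            for p,f,im in ims:
                d=.0025*(s if not f else s/2)
                a=projv(p,world(PO+NO*.5*d,u),f).astype(np.float32); b=projv(p,world(PO-NO*.5*d,u),f).astype(np.float32)
                g=lambda k:cv2.remap(im,k[None,:,0].copy(),k[None,:,1].copy(),cv2.INTER_LINEAR,borderMode=cv2.BORDER_REPLICATE)[0]
                tot-=np.mean(np.sqrt((((g(a)-g(b)))**2).sum(1)))
            return tot
        n=3 if zfix else 4; best=None
        for k in range(8):
            x0=np.random.RandomState(k).uniform(-1,1,n)*(.8 if s>2 else .3)
            r=minimize(cost,x0*(k>0),method='Nelder-Mead',options=dict(initial_simplex=np.vstack([x0*(k>0),x0*(k>0)+.5*np.eye(n)]),xatol=1e-3,fatol=1e-3))
            if best is None or r.fun<best.fun: best=r
        q=best.x; v=np.array([v[0]+q[0]*.01,v[1]+q[1]*.01,v[2]+(0 if zfix else q[2]*.01),v[3]+q[-1]*.05])
    return v,best.fun
E
python3 - <<'E'
from h import *
t=shot('top');s=shot('scene')
c=lambda L:[atz(ray(t,(x/2.2+110,y/2.2+100)),z) for x,y,z in L]
E=c([(40,158,.1),(243,172,.1),(236,310,.1),(30,297,.1)]); P=c([(408,178,.14),(618,158,.14),(633,303,.14),(420,322,.14)])
for nm,Q in(('empty',E),('packed',P)):
    m=np.mean(Q,0); d=Q[0]+Q[3]-Q[1]-Q[2]; yaw=np.arctan2(-d[0],d[1])
    print(nm,m,np.degrees(yaw))
    for vs in([(t,0),(s,0)],[(t,0)],[(s,0)]):
        v,f=rimfit(vs,[*m,yaw],zfix=len(vs)<2); print(np.round(v[:3],4),np.degrees(v[3]).round(2),round(f,1))
E
```

```text
empty [0.55402322 0.23060334 0.1       ] -2.67542236351755
[0.5464 0.2354 0.0902] -2.81 -24.1
[0.5548 0.2322 0.1   ] -2.78 -10.8
[0.5545 0.2358 0.1   ] -3.62 -13.4
packed [ 0.55388922 -0.22295844  0.14      ] 6.374876192531948
[ 0.5559 -0.2211  0.1389] 6.53 -31.8
[ 0.5561 -0.2213  0.14  ] 6.52 -19.1
[ 0.556 -0.22   0.14 ] 6.87 -12.8
```

>>> drive_tool:
  delta_pos:
    - [3.5,-1.7,-0.6]
    - [3.5,-1.7,-0.6]
    - [3.5,-1.7,-0.6]
    - [3.5,-1.7,-0.6]
    - [3.5,-1.7,-0.6]
    - [3.5,-1.7,-0.6]
    - [3.5,-1.7,-0.6]
    - [3.5,-1.7,-0.6]
    - [3.5,-1.7,-0.6]
    - [3.5,-1.7,-0.6]
    - [3.5,-1.7,-0.6]
    - [3.5,-1.7,-0.6]
    - [0,0,0]
    - [0,0,0]
    - [0,0,0]
    - [0,0,0]
    - [0,0,0]
    - [0,0,0]
    - [0,0,0]
    - [0,0,0]
  angular:
    - [0,0,0]
    - [0,0,0]
    - [0,0,0]
    - [0,0,0]
    - [0,0,0]
    - [0,0,0]
    - [0,0,0]
    - [0,0,0]
    - [0,0,0]
    - [0,0,0]
    - [0,0,0]
    - [0,0,0]
    - [0,0,-0.135]
    - [0,0,-0.135]
    - [0,0,-0.135]
    - [0,0,-0.135]
    - [0,0,-0.135]
    - [0,0,-0.135]
    - [0,0,0]
    - [0,0,0]
  gripper: [8.7,8.7,8.7,8.7,8.7,8.7,8.7,8.7,8.7,8.7,8.7,8.7,8.7,8.7,8.7,8.7,8.7,8.7,8.7,8.7]

```text
time_s: 4.35
tool_pos: [0.5579, -0.253, 0.3086]
tool_rot: [180.0, 0.0, 68.6]
force: [-0.6, -0.7, -0.3]
grip_width: 0.0871
grasp_force: 0.0
```

Run:
```python
from h import *
o=telemetry.get_obs(); print(o['time_s'],o['tool_pos'],o['tool_rot'],o['qpos'].round(1))
w=shot('wrist','w1.png'); t=shot('top'); print(w['origin'],w['orientation'])
import pickle; pickle.dump(w,open('w1.pkl','wb'))
v0=[.556,-.221,.14,np.radians(6.5)]
for vs,zf in(([(w,1)],0),([(w,1)],1),([(w,1),(t,0)],0)):
    v,f=rimfit(vs,v0,zf,sg=(4,1.5)); print(np.round(v[:3],4),np.degrees(v[3]).round(2),round(f,1))
im=cv2.imread('pics/w1.png')
for q in projv(w,world(PO,v),1): cv2.circle(im,tuple(int(round(a)) for a in q),0,(0,255,0),-1)
cv2.imwrite('pics/w1o.png',cv2.resize(im,None,fx=1.42,fy=1.42,interpolation=cv2.INTER_CUBIC))
```

```text
4.35 [ 0.55794098 -0.25302434  0.30857713] [1.79994078e+02 1.56377284e-03 6.85541090e+01] [ 42.7  14.1 -25.4  81.6   6.   85.7  -4. ]
[ 0.58463955 -0.18917358  0.45757764] [ 1.65196804e+02  1.37240637e-02 -2.14653567e+01]
[ 0.5632 -0.2219  0.1358] 6.26 -25.5
[ 0.5561 -0.2233  0.14  ] 6.58 -24.5
[ 0.5563 -0.2224  0.1369] 6.66 -39.9
```

View pics/w1o.png

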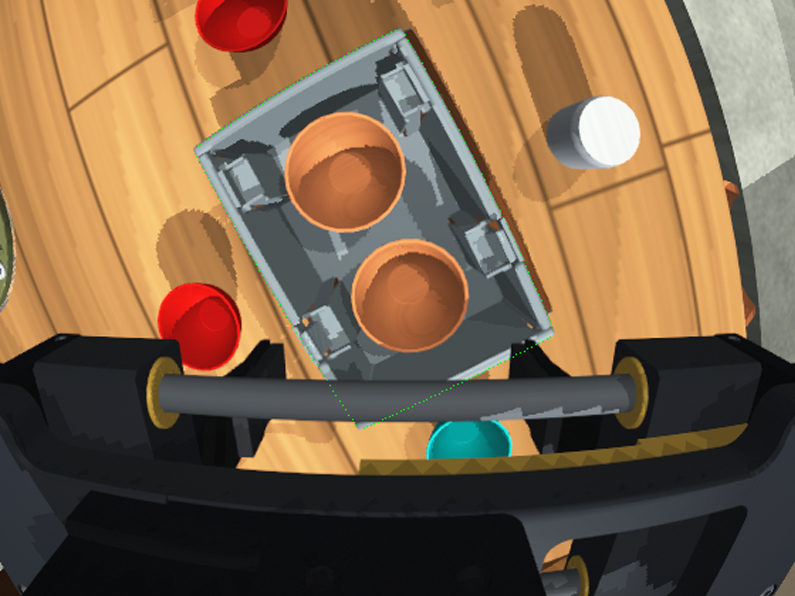

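>>> drive_tool:
  delta_pos:
    - [-2.8,1.1,1.2]
    - [-2.8,1.1,1.2]
    - [-2.8,1.1,1.2]
    - [0,0,0]
    - [0,0,0]
  angular:
    - [0,0,0]
    - [0,0,0]
    - [0,0,0]
    - [0,0,0]
    - [0,0,0]
  gripper: [8.7,8.7,8.7,8.7,8.7]

```text
time_s: 4.95
tool_pos: [0.5579, -0.3437, 0.2718]
tool_rot: [-179.9, -0.0, 68.6]
force: [0.7, -0.0, 1.4]
grip_width: 0.0868
grasp_force: 0.0
```

Run:
```python
from h import *
import pickle
w1=pickle.load(open('w1.pkl','rb'))
w=shot('wrist','w2.png'); t=shot('top');s=shot('scene'); pickle.dump((w,t,s),open('w2.pkl','wb'))
print(telemetry.get_obs()['tool_pos'])
v0=[.556,-.221,.14,np.radians(6.5)]
for vs,zf in(([(w,1)],0),([(w,1)],1),([(w,1),(w1,1)],0),([(w,1),(w1,1),(t,0)],0),([(w,1),(w1,1),(t,0),(s,0)],0)):
    v,f=rimfit(vs,v0,zf,sg=(4,1.5)); print(np.round(v[:3],4),np.degrees(v[3]).round(2),round(f,1))
```

```text
[ 0.5591321  -0.34155683  0.27338615]
[ 0.5599 -0.215   0.1282] 6.48 -27.3
[ 0.5565 -0.213   0.14  ] 6.66 -23.9
[ 0.5581 -0.2169  0.1216] 6.59 -50.4
[ 0.558  -0.2169  0.1215] 6.61 -64.3
[ 0.5561 -0.2223  0.137 ] 6.53 -74.1
```

>>> drive_tool:
  delta_pos:
    - [4.5,-1.6,-0.2]
    - [4.5,-1.6,-0.2]
    - [4.5,-1.6,-0.2]
    - [4.5,-1.6,-0.2]
    - [4.5,-1.6,-0.2]
    - [4.5,-1.6,-0.2]
    - [4.5,-1.6,-0.2]
    - [4.5,-1.6,-0.2]
    - [4.5,-1.6,-0.2]
    - [0,0,0]
    - [0,0,0]
    - [0,0,0]
    - [0,0,0]
    - [0,0,0]
  angular:
    - [0,0,0]
    - [0,0,0]
    - [0,0,0]
    - [0,0,0]
    - [0,0,0]
    - [0,0,0]
    - [0,0,0]
    - [0,0,0]
    - [0,0,0]
    - [0,0,-0.11]
    - [0,0,-0.11]
    - [0,0,-0.1]
    - [0,0,0]
    - [0,0,0]
  gripper: [8.7,8.7,8.7,8.7,8.7,8.7,8.7,8.7,8.7,8.7,8.7,8.7,8.7,8.7]

```text
time_s: 6.5
tool_pos: [0.5707, 0.0872, 0.2911]
tool_rot: [179.9, 0.0, 87.0]
force: [-0.0, 0.2, 0.3]
grip_width: 0.0869
grasp_force: 0.0
```

Run:
```python
from h import *
import pickle
w=shot('wrist','w3.png'); t=shot('top');s=shot('scene'); pickle.dump((w,t,s),open('w3.pkl','wb'))
o=telemetry.get_obs(); print(o['time_s'],o['tool_pos'],o['tool_rot'],o['qpos'].round(1))
v0=[.5545,.234,.1,np.radians(-3)]
for vs,zf in(([(w,1)],0),([(w,1)],1),([(w,1),(t,0)],0),([(w,1),(t,0),(s,0)],0)):
    v,f=rimfit(vs,v0,zf,sg=(4,1.5)); print(np.round(v[:3],4),np.degrees(v[3]).round(2),round(f,1))
im=cv2.imread('pics/w3.png')
for q in projv(w,world(PO,v),1): cv2.circle(im,tuple(int(round(a)) for a in q),0,(0,255,0),-1)
cv2.imwrite('pics/w3o.png',cv2.resize(im,None,fx=1.42,fy=1.42,interpolation=cv2.INTER_CUBIC))
```

```text
6.65 [0.57081125 0.086652   0.29077834] [1.79973103e+02 1.11019866e-02 8.70155945e+01] [ 23.   11.6 -39.7  87.9   7.4  83.2 -19.9]
[0.5528 0.2362 0.0616] -3.19 -26.6
[0.5473 0.2415 0.1   ] -3.48 -21.0
[0.5501 0.239  0.0818] -3.27 -29.5
[0.5556 0.2404 0.0987] -2.79 -38.5
```

View pics/w3o.png

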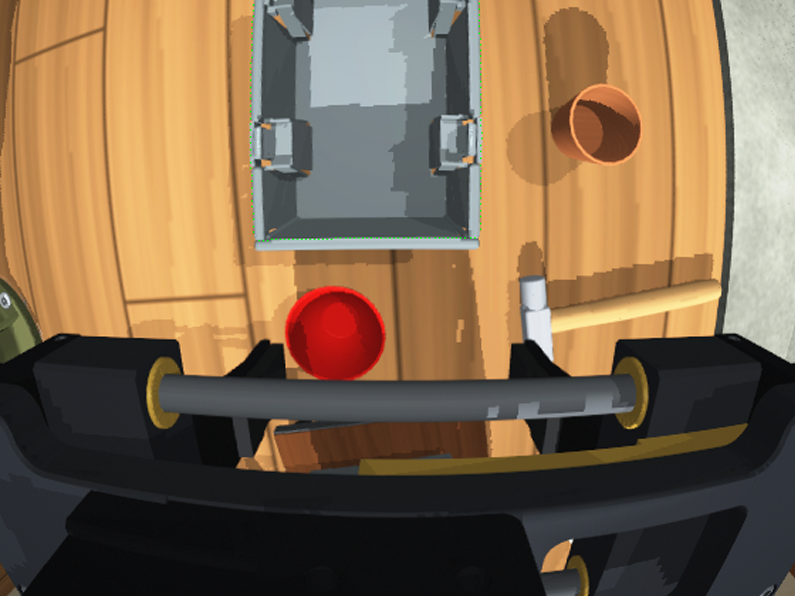

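>>> drive_tool:
  delta_pos:
    - [4.5,0.3,-0.5]
    - [4.5,0.3,-0.5]
    - [0,0,0]
    - [0,0,0]
  angular:
    - [0,0,0]
    - [0,0,0]
    - [0,0,0]
    - [0,0,0]
  gripper: [8.7,8.7,8.7,8.7]

```text
time_s: 7.05
tool_pos: [0.5811, 0.1776, 0.3006]
tool_rot: [-180.0, -0.0, 87.2]
force: [0.1, -1.5, -0.1]
grip_width: 0.0868
grasp_force: 0.0
```

Run:
```python
from h import *
import pickle
w=shot('wrist','w4.png'); pickle.dump(w,open('w4.pkl','wb')); _,t,s=pickle.load(open('w2.pkl','rb'))
o=telemetry.get_obs(); print(o['time_s'],o['tool_pos'],o['tool_rot'],w['origin'])
v0=[.5545,.234,.1,np.radians(-3)]
for vs,zf in(([(w,1)],0),([(w,1)],1),([(w,1),(t,0)],0),([(w,1),(t,0),(s,0)],0)):
    v,f=rimfit(vs,v0,zf,sg=(4,1.5)); print(np.round(v[:3],4),np.degrees(v[3]).round(2),round(f,1))
im=cv2.imread('pics/w4.png')
for q in projv(w,world(PO,v),1): cv2.circle(im,tuple(int(round(a)) for a in q),0,(0,255,0),-1)
cv2.imwrite('pics/w4o.png',cv2.resize(im,None,fx=1.42,fy=1.42,interpolation=cv2.INTER_CUBIC))
```

```text
7.1 [0.58146791 0.17565915 0.30028508] [-1.79986349e+02  5.05935319e-02  8.70642433e+01] [0.58571311 0.24618362 0.44955754]
[0.5493 0.2348 0.0834] -3.19 -25.4
[0.5553 0.2316 0.1   ] -2.77 -19.8
[0.5494 0.2348 0.0834] -3.35 -36.2
[0.549  0.2349 0.0853] -3.17 -47.3
```

View pics/w4o.png

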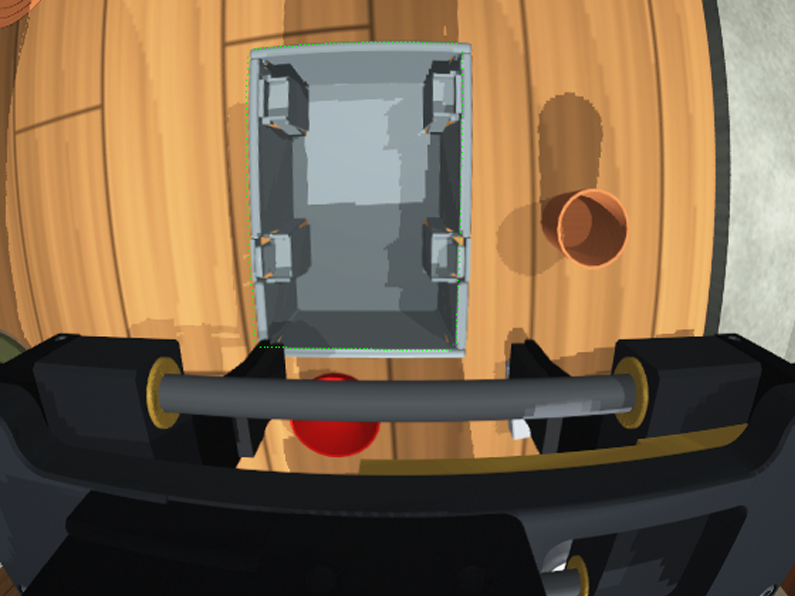

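```bash
sed -i 's/tot-=np.mean(np.sqrt((((g(a)-g(b)))\*\*2).sum(1)))/dd=g(a)-g(b); tot-=np.mean(np.clip(dd[:,2]+.5*dd[:,1],-3,25))/' h.py
python3 - <<'E'
from h import *
import pickle
ld=lambda n:pickle.load(open(n,'rb'))
w4=ld('w4.pkl');w3,_,_=ld('w3.pkl');w2,t,s=ld('w2.pkl');w1=ld('w1.pkl')
for nm,v0,vss in(('empty',[.555,.2325,.1,np.radians(-3)],([(w4,1)],[(w4,1),(w3,1)],[(w4,1),(t,0)],[(w4,1),(w3,1),(t,0),(s,0)])),('packed',[.556,-.222,.138,np.radians(6.5)],([(w1,1)],[(w1,1),(w2,1)],[(w1,1),(t,0)],[(w1,1),(w2,1),(t,0),(s,0)]))):
  for vs in vss:
   for zf in(0,1):
    v,f=rimfit(vs,v0,zf,sg=(4,1.5)); print(nm,np.round(v[:3],4),np.degrees(v[3]).round(2),round(f,1))
E
```

```text
empty [0.5553 0.2317 0.0981] -2.91 -18.5
empty [0.5553 0.2317 0.1   ] -2.84 -17.8
empty [0.5553 0.2318 0.0984] -2.93 -33.6
empty [0.5554 0.2318 0.1   ] -2.88 -32.8
empty [0.5553 0.2317 0.0982] -2.91 -27.2
empty [0.5553 0.2316 0.1   ] -2.81 -26.5
empty [0.5552 0.232  0.0985] -2.92 -51.2
empty [0.5553 0.2321 0.1   ] -2.87 -50.5
packed [ 0.5563 -0.2222  0.1383] 6.52 -15.0
packed [ 0.5563 -0.2222  0.138 ] 6.56 -15.0
packed [ 0.5566 -0.2222  0.1389] 6.52 -31.5
packed [ 0.5565 -0.2222  0.138 ] 6.56 -31.3
packed [ 0.5564 -0.222   0.1384] 6.54 -20.9
packed [ 0.5563 -0.2219  0.138 ] 6.54 -20.9
packed [ 0.5565 -0.222   0.1387] 6.57 -41.8
packed [ 0.5565 -0.222   0.138 ] 6.53 -41.6
```

>>> drive_tool:
  delta_pos:
    - [3.0,2.6,0]
    - [3.0,2.6,0]
    - [0,0,4.0]
    - [0,0,4.0]
    - [0,0,4.0]
    - [0,0,4.0]
    - [0,0,0]
    - [0,0,0]
  angular:
    - [0,0,0]
    - [0,0,0]
    - [0,0,0]
    - [0,0,0]
    - [0,0,0]
    - [0,0,0]
    - [0,0,0]
    - [0,0,0]
  gripper: [5,5,5,5,5,5,5,5]

```text
time_s: 7.9
tool_pos: [0.6369, 0.2314, 0.1407]
tool_rot: [-180.0, 0.1, 86.9]
force: [0.8, -0.2, 0.2]
grip_width: 0.0508
grasp_force: 0.0
```

>>> drive_tool:
  delta_pos:
    - [0.1,0,2.4]
    - [0,0,1.4]
    - [0,0,1.0]
    - [0,0,0]
    - [0,0,0]
    - [0,0,0]
    - [0,0,0]
    - [0,0,0]
    - [0,0,0]
    - [0,0,0]
  angular:
    - [0,0,0]
    - [0,0,0]
    - [0,0,0]
    - [0,0,0]
    - [0,0,0]
    - [0,0,0]
    - [0,0,0]
    - [0,0,0]
    - [0,0,0]
    - [0,0,0]
  gripper: [5,5,5,5,0.5,0.5,0.5,0.5,0.5,0.5]
  squeeze: 50

```text
time_s: 8.9
tool_pos: [0.6357, 0.2344, 0.0926]
tool_rot: [-179.9, 0.0, 87.1]
force: [-5.4, -1.5, 7.3]
grip_width: 0.0105
grasp_force: 33.0
```

>>> drive_tool:
  delta_pos:
    - [0,0,0]
    - [0,0,0]
    - [0,0,-0.5]
    - [0,0,-1.0]
    - [0,0,-1.5]
    - [0,0,-1.5]
    - [0,0,-1.5]
    - [0,0,0]
    - [0,0,0]
  angular:
    - [0,0,0]
    - [0,0,0]
    - [0,0,0]
    - [0,0,0]
    - [0,0,0]
    - [0,0,0]
    - [0,0,0]
    - [0,0,0]
    - [0,0,0]
  gripper: [0.5,0.5,0.5,0.5,0.5,0.5,0.5,0.5,0.5]
  squeeze: 58

```text
time_s: 9.8
tool_pos: [0.6369, 0.2344, 0.1532]
tool_rot: [179.9, -0.0, 87.1]
force: [0.0, 0.3, -4.6]
grip_width: 0.01
grasp_force: 58.0
```

Run:
```python
from h import *
o=telemetry.get_obs(); print(o['force'],o['wrist_torque'],o['grip_width'],o['grasp_force'])
i=shot('scene','s5.png')['pixels'][130:340,300:520,::-1]; cv2.imwrite('pics/s5c.png',cv2.resize(i,None,fx=2.7,fy=2.7,interpolation=cv2.INTER_CUBIC))
```

```text
[ 0.0286711   0.29060035 -4.59247466] [ 0.05465489 -0.29098083 -0.0375414 ] 0.009971255266657727 57.95429852492816
```

View pics/s5c.png

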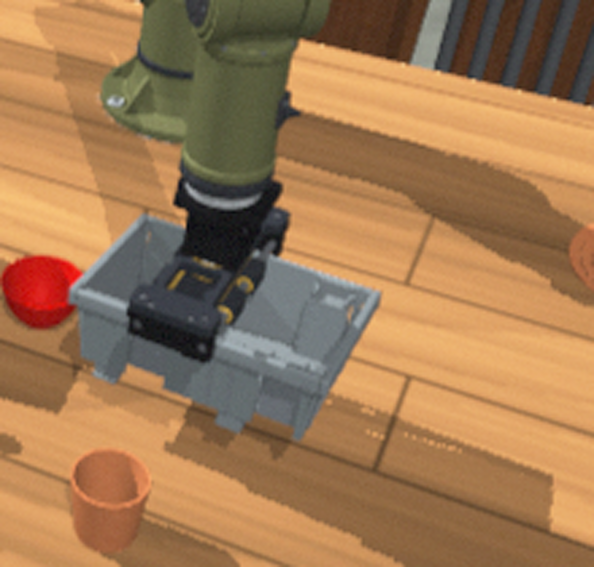

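>>> drive_tool:
  delta_pos:
    - [0,0,-2]
    - [0,0,-3.5]
    - [0,0,-3.5]
    - [0,0,-3.5]
    - [-1.2,-0.34,-1.2]
    - [-2.4,-0.68,0]
    - [-3.5,-1.0,0]
    - [-3.5,-1.0,0]
    - [-3.5,-1.0,0]
    - [-3.5,-1.0,0]
    - [-3.5,-1.0,0]
    - [-3.5,-1.0,0]
    - [-3.5,-1.0,0]
    - [-3.5,-1.0,0]
    - [-3.5,-1.0,0]
    - [-3.5,-1.0,0]
    - [-3.5,-1.0,0]
    - [-3.5,-1.0,0]
    - [-1.8,-0.5,0]
    - [-0.6,-0.12,0]
  angular:
    - [0,0,0]
    - [0,0,0]
    - [0,0,0]
    - [0,0,0]
    - [0,0,0]
    - [0,0,0]
    - [0,0,0]
    - [0,0,0]
    - [0,0,0]
    - [0,0,0]
    - [0,0,0]
    - [0,0,0]
    - [0,0,0]
    - [0,0,0]
    - [0,0,0]
    - [0,0,0]
    - [0,0,0]
    - [0,0,0]
    - [0,0,0]
    - [0,0,0]
  gripper: [0.5,0.5,0.5,0.5,0.5,0.5,0.5,0.5,0.5,0.5,0.5,0.5,0.5,0.5,0.5,0.5,0.5,0.5,0.5,0.5]

```text
time_s: 11.85
tool_pos: [0.4729, -0.2414, 0.2875]
tool_rot: [-179.8, -0.0, 86.7]
force: [0.0, 0.8, -3.8]
grip_width: 0.0094
grasp_force: 58.0
```

>>> drive_tool:
  delta_pos:
    - [0,0,0]
    - [0,0,0]
    - [0,0,0]
    - [0,0,0]
    - [0,0,0]
    - [0,0,0]
    - [0,0,0]
    - [0,0,0]
    - [0,0,0]
    - [0,0,0]
    - [0,0,0]
    - [0,0,0]
    - [0,0,0]
    - [0,0,0]
    - [0,0,0]
    - [0,0,0]
    - [0,0,0]
    - [0,0,0]
    - [0,0,0]
    - [0,0,0]
  angular:
    - [0,0,0.04]
    - [0,0,0.08]
    - [0,0,0.12]
    - [0,0,0.12]
    - [0,0,0.12]
    - [0,0,0.12]
    - [0,0,0.12]
    - [0,0,0.12]
    - [0,0,0.12]
    - [0,0,0.12]
    - [0,0,0.12]
    - [0,0,0.12]
    - [0,0,0.12]
    - [0,0,0.12]
    - [0,0,0.12]
    - [0,0,0.12]
    - [0,0,0.12]
    - [0,0,0.12]
    - [0,0,0.12]
    - [0,0,0.12]
  gripper: [0.5,0.5,0.5,0.5,0.5,0.5,0.5,0.5,0.5,0.5,0.5,0.5,0.5,0.5,0.5,0.5,0.5,0.5,0.5,0.5]

```text
time_s: 13.85
tool_pos: [0.4752, -0.2366, 0.2882]
tool_rot: [180.0, 0.2, -43.7]
force: [-0.5, -0.1, -3.6]
grip_width: 0.0099
grasp_force: 58.0
```

Run:
```python
from h import *
o=telemetry.get_obs(); print(o['time_s'],o['tool_pos'],o['tool_rot'],o['qpos'].round(1),o['force'],o['grip_width'])
```

```text
13.85 [ 0.47521431 -0.23657537  0.28817834] [ 1.79956377e+02  1.58043921e-01 -4.37328692e+01] [  45.     3.8  -22.4   94.7    1.4   82.  -111.3] [-0.4809377  -0.12366486 -3.58897357] 0.009856599795317866
```

>>> drive_tool:
  delta_pos:
    - [0,0,0]
    - [0,0,0]
    - [0,0,0]
    - [0,0,0]
    - [0,0,0]
    - [0,0,0]
    - [0,0,0]
    - [0,0,0]
    - [0,0,0]
    - [0,0,0]
  angular:
    - [0,0,0.12]
    - [0,0,0.12]
    - [0,0,0.12]
    - [0,0,0.12]
    - [0,0,0.11]
    - [0,0,0.07]
    - [0,0,0.036]
    - [0,0,0]
    - [0,0,0]
    - [0,0,0]
  gripper: [0.5,0.5,0.5,0.5,0.5,0.5,0.5,0.5,0.5,0.5]

```text
time_s: 14.85
tool_pos: [0.4756, -0.2376, 0.2891]
tool_rot: [179.9, 0.0, -83.4]
force: [-0.4, 0.6, -3.9]
grip_width: 0.0101
grasp_force: 58.0
```

```bash
cat >> h.py <<'E'
def rimfit6(views,v0,s=1.5,free=6,off=0):
    """v: x,y,z,yaw,roll(x),pitch(y) of rim-top plane centre in tote frame; returns v"""
    ims=[(p,f,cv2.GaussianBlur(cv2.cvtColor(p['pixels'],cv2.COLOR_RGB2LAB).astype(np.float32),(0,0),s)) for p,f in views]
    v0=np.array(v0,float); sc=np.array([.004,.004,.004,.03,.03,.03])
    def cost(q):
        u=v0.copy(); u[:free]+=q*sc[:free]; M=R.from_euler('ZYX',[u[3],u[5],u[4]]).as_matrix(); tot=0
        for p,f,im in ims:
            d=.0025*(s if not f else s/2)
            W=lambda k:(np.c_[PO+NO*k*d,np.zeros(len(PO))]@M.T)+u[:3]
            g=lambda P:(lambda k:cv2.remap(im,k[None,:,0].copy(),k[None,:,1].copy(),cv2.INTER_LINEAR,borderMode=cv2.BORDER_REPLICATE)[0])(projv(p,P,f).astype(np.float32))
            dd=g(W(.5))-g(W(-.5)); tot-=np.mean(np.clip(dd[:,2]+.5*dd[:,1],-3,25))
        return tot
    best=None
    for k in range(6):
        x0=np.random.RandomState(k).uniform(-1,1,free)*(k>0)
        r=minimize(cost,x0,method='Nelder-Mead',options=dict(initial_simplex=np.vstack([x0,x0+np.eye(free)]),xatol=1e-3,fatol=1e-3,maxiter=1500))
        if best is None or r.fun<best.fun: best=r
    u=v0.copy(); u[:free]+=best.x*sc[:free]; return u,best.fun
E
python3 - <<'E'
from h import *
import pickle
o=telemetry.get_obs(); print(o['time_s'],o['tool_pos'],o['tool_rot'],o['qpos'].round(1))
w,t,s=shot('wrist','w6.png'),shot('top','t6.png'),shot('scene','s6.png'); pickle.dump((w,t,s),open('w6.pkl','wb'))
tp=o['tool_pos']; ya=np.radians(o['tool_rot'][2]-90); c=tp-np.array([np.cos(ya)*.0815-np.sin(ya)*.0067,np.sin(ya)*.0815+np.cos(ya)*.0067,0])
v0=[c[0],c[1],tp[2]+.007,ya,0,0]; print(np.round(v0,4))
for vs,fr in(([(t,0)],2),([(w,1)],6),([(t,0),(s,0)],4),([(t,0),(s,0)],6),([(w,1),(t,0),(s,0)],6)):
    v,f=rimfit6(vs,v0,free=fr); print(np.round(v[:3],4),np.degrees(v[3:]).round(2),round(f,1))
k=[]
for n,p,f in(('w6',w,1),('s6',s,0)):
    im=cv2.imread(f'pics/{n}.png'); M=R.from_euler('ZYX',[v[3],v[5],v[4]]).as_matrix()
    for q in projv(p,np.c_[PO,0*PO[:,0]]@M.T+v[:3],f): cv2.circle(im,tuple(int(round(a)) for a in q),0,(0,255,0),-1)
    k.append(im if f else cv2.resize(im[100:310,100:380],(560,420)))
cv2.imwrite('pics/c6.png',cv2.resize(np.hstack(k),(800,300)))
E
```

```text
14.85 [ 0.47560816 -0.23756682  0.28905383] [ 1.79949718e+02  3.42358501e-02 -8.33581411e+01] [  43.7    3.7  -20.9   94.6    1.3   82.  -150.7]
[ 0.5558 -0.2215  0.2961 -3.0257  0.      0.    ]
[ 0.5544 -0.218   0.2961] [-173.36    0.      0.  ] -7.1
[ 0.5567 -0.2245  0.2848] [-173.24   -0.67   -3.72] -10.3
[ 0.5542 -0.2174  0.2953] [-173.27    0.      0.  ] -11.1
[ 0.5562 -0.2179  0.2896] [-173.73    1.55   -6.  ] -12.0
[ 0.5562 -0.2221  0.2875] [-173.58    0.24   -5.68] -20.9
```

View pics/c6.png

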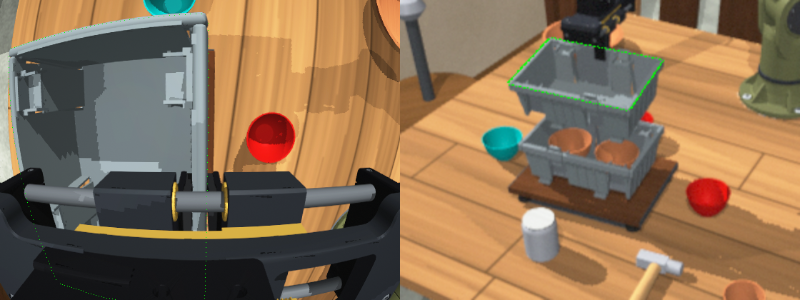

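>>> drive_tool:
  delta_pos:
    - [0,0,0]
    - [0,0,1.5]
    - [0,0,1.5]
    - [0,0,1.0]
    - [0,0,0]
    - [0,0,0]
  angular:
    - [0.03,0,0]
    - [0.03,0,0]
    - [0.03,0,0]
    - [0,0,0]
    - [0,0,0]
    - [0,0,0]
  gripper: [0.5,0.5,0.5,0.5,0.5,0.5]

```text
time_s: 15.6
tool_pos: [0.4783, -0.2378, 0.25]
tool_rot: [-174.8, -0.0, -83.4]
force: [0.1, -0.3, -3.2]
grip_width: 0.0101
grasp_force: 58.0
```

Run:
```python
from h import *
import pickle
o=telemetry.get_obs(); print(o['time_s'],o['tool_pos'],o['tool_rot'],o['qpos'].round(1))
w,t,s=shot('wrist','w7.png'),shot('top','t7.png'),shot('scene','s7.png'); pickle.dump((w,t,s),open('w7.pkl','wb'))
tp=o['tool_pos']; ya=np.radians(-173.4); c=tp-np.array([np.cos(ya)*.0815-np.sin(ya)*.0067,np.sin(ya)*.0815+np.cos(ya)*.0067,0])
v0=[c[0],c[1],tp[2]+.007,ya,0,0]; print(np.round(v0,4))
for vs,fr in(([(t,0)],2),([(t,0)],4),([(w,1)],6),([(s,0)],4),([(s,0)],6),([(t,0),(s,0)],6),([(w,1),(t,0),(s,0)],6)):
    v,f=rimfit6(vs,v0,free=fr); print(np.round(v[:3],4),np.degrees(v[3:]).round(2),round(f,1))
M=R.from_euler('ZYX',[v[3],v[5],v[4]]).as_matrix(); k=[]
for n,p,(a,b) in(('t7',t,(310,170)),('s7',s,(160,110))):
    im=cv2.resize(cv2.imread(f'pics/{n}.png')[b:b+130,a:a+133],None,fx=3,fy=3,interpolation=cv2.INTER_CUBIC)
    for q in projv(p,np.c_[PO,0*PO[:,0]]@M.T+v[:3],0): cv2.circle(im,tuple(int(round(x)) for x in (q-[a,b])*3+1),0,(0,255,0),-1)
    k.append(im)
cv2.imwrite('pics/c7.png',np.hstack(k))
```

```text
15.6 [ 0.47834239 -0.2378285   0.24997941] [-1.74829074e+02 -1.16674313e-02 -8.34129370e+01] [  45.3    1.6  -20.1  101.4   -2.3   72.8 -147.7]
[ 0.5585 -0.2218  0.257  -3.0264  0.      0.    ]
[ 0.5596 -0.2203  0.257 ] [-173.4    0.     0. ] -7.4
[ 0.5579 -0.2172  0.2734] [-173.49    0.      0.  ] -7.9
[ 0.5529 -0.2251  0.2569] [-172.47   -1.94    2.94] -7.9
[ 0.6412 -0.1634  0.3043] [-162.59    0.      0.  ] -6.0
[ 0.5255 -0.2209  0.2527] [-159.95    6.24   10.85] -6.8
[ 0.5594 -0.2189  0.2563] [-173.54    1.77   -1.29] -12.5
[ 0.56   -0.2212  0.2557] [-173.88    1.54   -2.12] -18.2
```

View pics/c7.png

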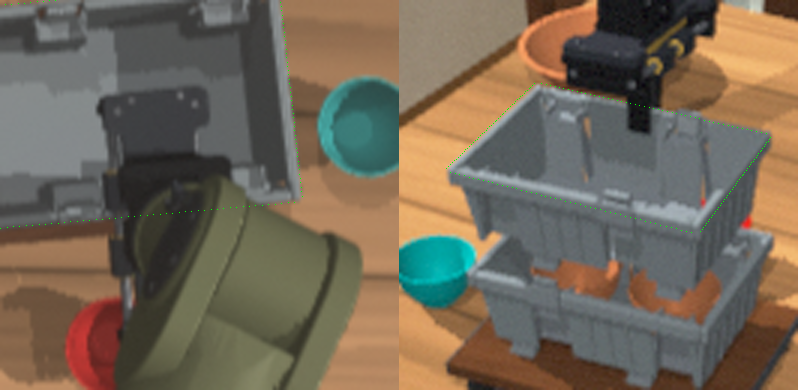

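```bash
cat >> h.py <<'E'
def toolT(o): return R.from_euler('xyz',o['tool_rot'],degrees=True).as_matrix(),np.array(o['tool_pos'])
def relfit(obs,q0=(0,0,0,0,0,0),s=1.5,lam=1.0,sig=(.002,.004,.003,.01,.04,.04),excl=None):
    """obs: list of (pic,fish,Rt,pt). q: tote rim centre offset error (x,y,z in tote frame at grip), yaw,roll,pitch about grip. grip at tote (.0815,.0067), rim 7mm above TCP"""
    T2=np.array([[0,1,0],[1,0,0],[0,0,-1.]]) # tote axes in tool: tote x=tool y, tote y=tool x
    A=[(p,f,cv2.GaussianBlur(cv2.cvtColor(p['pixels'],cv2.COLOR_RGB2LAB).astype(np.float32),(0,0),s),Rt,pt) for p,f,Rt,pt in obs]
    sig=np.array(sig)
    def pose(q,Rt,pt):
        M=R.from_euler('ZYX',[q[3],q[5],q[4]]).as_matrix(); B=Rt@T2
        return B@M, pt+B@(M@(np.array([-.0815,-.0067,.007])+q[:3]))
    def cost(z):
        q=z*sig; tot=0
        for p,f,im,Rt,pt in A:
            Mw,c=pose(q,Rt,pt); d=.0025*(s if not f else s/2)
            W=lambda k:np.c_[PO+NO*k*d,np.zeros(len(PO))]@Mw.T+c
            g=lambda P:(lambda k:cv2.remap(im,k[None,:,0].copy(),k[None,:,1].copy(),cv2.INTER_LINEAR,borderMode=cv2.BORDER_REPLICATE)[0])(projv(p,P,f).astype(np.float32))
            a,b=g(W(.5)),g(W(-.5)); dd=a-b
            ok=(np.abs(b[:,1]-126)<8)&(np.abs(b[:,2]-124)<10)  # grey inside
            tot-=np.mean(np.clip(dd[:,2]+.5*dd[:,1],0,15)*ok)
        return tot/len(A)*6+lam*(z@z)*.05
    best=None
    for k in range(8):
        x0=np.array(q0)/sig+np.random.RandomState(k).uniform(-1,1,6)*(k>0)
        r=minimize(cost,x0,method='Nelder-Mead',options=dict(initial_simplex=np.vstack([x0,x0+np.eye(6)*.7]),xatol=2e-3,fatol=1e-3,maxiter=2500))
        if best is None or r.fun<best.fun: best=r
    q=best.x*sig; return q,best.fun,pose
E
python3 - <<'E'
from h import *
import pickle
w6,t6,s6=pickle.load(open('w6.pkl','rb'));w7,t7,s7=pickle.load(open('w7.pkl','rb'))
T6=toolT(dict(tool_pos=[.47560816,-.23756682,.28905383],tool_rot=[179.9497,.034,-83.358])); T7=toolT(telemetry.get_obs())
O=dict(t6=(t6,0,*T6),s6=(s6,0,*T6),t7=(t7,0,*T7),s7=(s7,0,*T7),w6=(w6,1,*T6),w7=(w7,1,*T7))
for ks in('t6 t7','t6 s6','t7 s7','t6 s6 t7 s7','w6 w7','t6 s6 t7 s7 w6 w7'):
    q,f,pose=relfit([O[k] for k in ks.split()]); M,c=pose(q,*T7)
    print(ks,'|',(q[:3]*1e3).round(1),np.degrees(q[3:]).round(2),round(f,2),'| now',c.round(4),R.from_matrix(M).as_euler('ZYX',degrees=True).round(2))
E
```

```text
t6 t7 | [ 0.8 -4.3 -1. ] [-0.61  3.96 -5.05] -39.15 | now [ 0.5578 -0.2182  0.2559] [-174.02    0.18    3.96]
t6 s6 | [-0.  -2.3 -2.4] [-0.09  0.76 -5.6 ] -30.83 | now [ 0.5588 -0.2197  0.2544] [-173.49   -0.38    0.8 ]
t7 s7 | [ 1.8 -1.3 -4.2] [ 0.69  0.8  -5.21] -27.68 | now [ 0.5569 -0.2199  0.2532] [-1.7272e+02  1.0000e-02  9.1000e-01]
t6 s6 t7 s7 | [ 0.1 -1.9 -2.4] [-0.05  0.36 -6.05] -30.7 | now [ 0.5587 -0.2201  0.2538] [-173.46   -0.83    0.41]
w6 w7 | [-0.5  1.9 -2.5] [ 0.14 -0.13 -5.28] -31.91 | now [ 0.5597 -0.2236  0.2549] [-1.7326e+02 -6.0000e-02 -7.0000e-02]
t6 s6 t7 s7 w6 w7 | [ 0.3  1.5 -6.1] [ 0.29 -0.51 -3.79] -20.86 | now [ 0.5587 -0.2231  0.2534] [-173.12    1.43   -0.44]
```

Run:
```python
from h import *
import pickle
_,t,s=pickle.load(open('w2.pkl','rb')); w3,t3,s3=pickle.load(open('w3.pkl','rb'))
for nm,v0 in(('empty',[.555,.2325,.1,np.radians(-2.9)]),('packed',[.556,-.222,.138,np.radians(6.5)])):
  for vs,zf in(([(t,0),(s,0)],0),([(t,0)],1),([(s,0)],1),([(t3,0),(s3,0)],0)):
    v,f=rimfit(vs,v0,zf,sg=(2.5,1.5)); print(nm,len(vs),np.round(v[:3],4),np.degrees(v[3]).round(2),round(f,1))
```

```text
empty 2 [0.5545 0.234  0.0991] -2.78 -18.7
empty 1 [0.5549 0.232  0.1   ] -2.78 -8.8
empty 1 [0.5541 0.235  0.1   ] -2.73 -10.5
empty 2 [0.5546 0.2345 0.1001] -2.92 -13.8
packed 2 [ 0.5555 -0.219   0.1399] 6.25 -11.3
packed 1 [ 0.5561 -0.2204  0.138 ] 6.54 -6.1
packed 1 [ 0.5523 -0.2187  0.138 ] 6.54 -5.4
packed 2 [ 0.5556 -0.2194  0.1399] 6.59 -12.5
```

>>> drive_tool:
  delta_pos:
    - [-0.14,0.31,0]
    - [0,0.045,0.5]
    - [0,0.045,0.5]
    - [0,0.045,0.5]
    - [0,0,0]
    - [0,0,0]
    - [0,0,0]
  angular:
    - [0,0,0]
    - [0,0,0]
    - [0,0,0]
    - [0,0,0]
    - [0,0,0]
    - [0,0,0]
    - [0,0,0]
  gripper: [0.5,0.5,0.5,0.5,0.5,0.5,0.5]

```text
time_s: 16.45
tool_pos: [0.4749, -0.2369, 0.2344]
tool_rot: [-174.8, -0.0, -83.4]
force: [-0.4, -0.1, -3.4]
grip_width: 0.0096
grasp_force: 58.0
```

Run:
```python
from h import *
import pickle
o=telemetry.get_obs(); print(o['time_s'],o['tool_pos'],o['tool_rot'],o['force'],o['wrist_torque'])
w,t,s=shot('wrist','w8.png'),shot('top','t8.png'),shot('scene','s8.png'); T=toolT(o); pickle.dump((w,t,s,T),open('w8.pkl','wb'))
for ob in([(t,0,*T),(s,0,*T)],[(w,1,*T)],[(t,0,*T),(s,0,*T),(w,1,*T)]):
    q,f,pose=relfit(ob,q0=(0,0,-.0025,0,0,-.1)); M,c=pose(q,*T)
    print((q[:3]*1e3).round(1),np.degrees(q[3:]).round(2),round(f,2),'| now',c.round(4),R.from_matrix(M).as_euler('ZYX',degrees=True).round(2))
im=s['pixels'][90:270,140:360,::-1]; cv2.imwrite('pics/s8c.png',cv2.resize(im,None,fx=3.3,fy=3.3,interpolation=cv2.INTER_CUBIC))
```

```text
16.45 [ 0.47486056 -0.23687064  0.23437163] [-1.74842424e+02 -4.36015235e-03 -8.34356719e+01] [-0.37966058 -0.12097889 -3.42403176] [0.01155995 0.46525151 0.00255295]
[-0.6 -1.9 -2.9] [-0.2   0.35 -6.15] -30.7 | now [ 0.5555 -0.2192  0.237 ] [-173.64   -0.99    0.34]
[ 2.1  2.1 -4.7] [ 0.29 -0.1  -3.77] -36.92 | now [ 0.5531 -0.2229  0.2386] [-1.7315e+02  1.3900e+00 -7.0000e-02]
[-1.  -2.6 -1.6] [-0.01  0.01 -5.79] -23.25 | now [ 0.5559 -0.2182  0.2388] [-1.7345e+02 -6.3000e-01  1.0000e-02]
```

View pics/s8c.png

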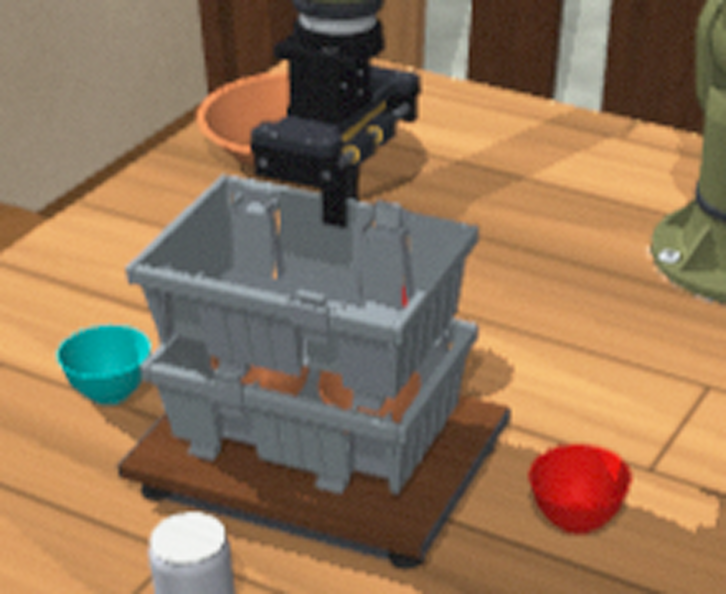

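>>> drive_tool:
  delta_pos:
    - [0,0.027,0.25]
    - [0,0.027,0.25]
    - [0,0.02,0.2]
    - [0,0,0]
    - [0,0,0]
  angular:
    - [0.012,0,0]
    - [0,0,0]
    - [0,0,0]
    - [0,0,0]
    - [0,0,0]
  gripper: [0.5,0.5,0.5,0.5,0.5]

```text
time_s: 17.1
tool_pos: [0.4749, -0.2369, 0.2274]
tool_rot: [-174.1, -0.0, -83.4]
force: [-0.5, -1.0, -2.8]
grip_width: 0.0097
grasp_force: 57.9
```

>>> drive_tool:
  delta_pos:
    - [0,0.02,0.15]
    - [0,0.02,0.15]
    - [0,0,0]
    - [0,0,0]
  angular:
    - [0,0,0]
    - [0,0,0]
    - [0,0,0]
    - [0,0,0]
  gripper: [0.5,0.5,0.5,0.5]

```text
time_s: 17.5
tool_pos: [0.4748, -0.2369, 0.2245]
tool_rot: [-174.1, -0.0, -83.4]
force: [-1.2, 0.2, -0.8]
grip_width: 0.0098
grasp_force: 57.9
```

Run:
```python
from h import *
o=telemetry.get_obs(); print(o['tool_pos'],o['force'],o['wrist_torque'])
```

```text
[ 0.47484012 -0.23691591  0.2244755 ] [-1.16243367  0.22970151 -0.81684313] [0.03142499 0.34063943 0.04405203]
```

>>> drive_tool:
  delta_pos:
    - [0,0.01,0.1]
    - [0,0.01,0.1]
    - [0,0,0]
    - [0,0,0]
  angular:
    - [0,0,0]
    - [0,0,0]
    - [0,0,0]
    - [0,0,0]
  gripper: [0.5,0.5,0.5,0.5]

```text
time_s: 17.9
tool_pos: [0.4748, -0.2369, 0.2224]
tool_rot: [-174.1, -0.0, -83.4]
force: [-2.0, 0.7, 0.2]
grip_width: 0.0098
grasp_force: 58.0
```

Run:
```python
from h import *
import pickle
o=telemetry.get_obs(); print(o['time_s'],o['tool_pos'],o['force'],o['wrist_torque'])
w,t,s=shot('wrist','w9.png'),shot('top','t9.png'),shot('scene','s9.png'); T=toolT(o); pickle.dump((w,t,s,T),open('w9.pkl','wb'))
for ob in([(t,0,*T),(s,0,*T)],[(t,0,*T),(s,0,*T),(w,1,*T)]):
    q,f,pose=relfit(ob,q0=(0,0,-.0025,0,0,-.1)); M,c=pose(q,*T)
    print((q[:3]*1e3).round(1),np.degrees(q[3:]).round(2),round(f,2),'| now',c.round(4),R.from_matrix(M).as_euler('ZYX',degrees=True).round(2))
im=s['pixels'][130:260,160:310,::-1]; cv2.imwrite('pics/s9c.png',cv2.resize(im,None,fx=5,fy=4.6,interpolation=cv2.INTER_CUBIC)[:600,:800])
```

```text
17.9 [ 0.47475317 -0.23691332  0.22235459] [-1.97511012  0.66790956  0.21117858] [0.08416818 0.29780799 0.05874706]
[-1.1 -1.7 -2.4] [-0.27  0.51 -5.57] -31.46 | now [ 0.5559 -0.2195  0.2273] [-173.71    0.28    0.5 ]
[-0.8 -1.5 -2.9] [ 0.31  0.47 -4.64] -23.54 | now [ 0.5554 -0.2188  0.2281] [-173.12    1.22    0.51]
```

View pics/s9c.png

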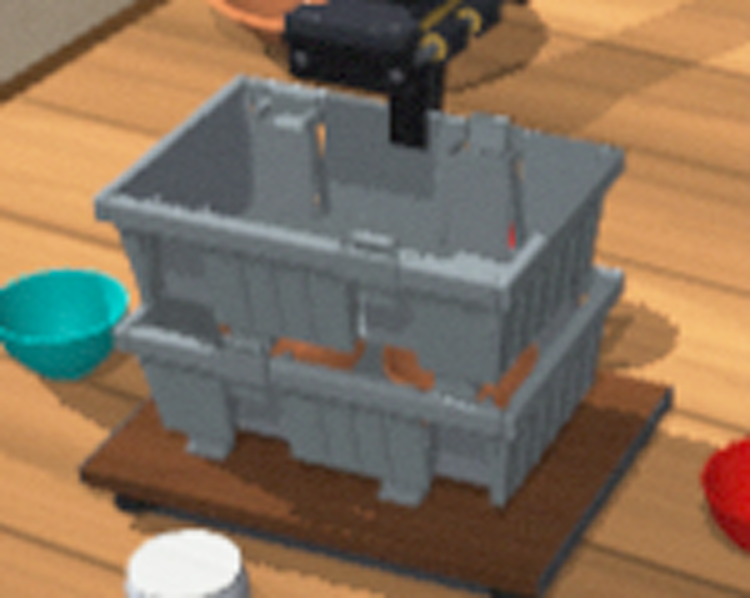

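>>> drive_tool:
  delta_pos:
    - [0.15,0,0]
    - [0.15,0,0]
    - [0,0,0]
  angular:
    - [0,0,0]
    - [0,0,0]
    - [0,0,0]
  gripper: [0.5,0.5,0.5]

```text
time_s: 18.35
tool_pos: [0.4749, -0.2395, 0.222]
tool_rot: [-174.2, 0.1, -83.4]
force: [-1.6, 1.9, -0.2]
grip_width: 0.01
grasp_force: 58.0
```

>>> drive_tool:
  delta_pos:
    - [-0.2,0,0]
    - [-0.2,0,0]
    - [-0.2,0,0]
    - [0,0,0]
  angular:
    - [0,0,0]
    - [0,0,0]
    - [0,0,0]
    - [0,0,0]
  gripper: [0.5,0.5,0.5,0.5]

```text
time_s: 18.75
tool_pos: [0.4745, -0.2347, 0.2225]
tool_rot: [-174.1, -0.1, -83.5]
force: [0.9, -2.8, -1.7]
grip_width: 0.0098
grasp_force: 57.9
```

>>> drive_tool:
  delta_pos:
    - [0.15,0,0]
    - [0.15,0,0]
    - [0,0,0]
  angular:
    - [0,0,0]
    - [0,0,0]
    - [0,0,0]
  gripper: [0.5,0.5,0.5]

```text
time_s: 19.05
tool_pos: [0.4747, -0.2364, 0.2221]
tool_rot: [-174.2, 0.1, -83.4]
force: [0.0, 0.9, -0.3]
grip_width: 0.01
grasp_force: 58.0
```

>>> drive_tool:
  delta_pos:
    - [0,0.01,0.1]
    - [0,0.01,0.1]
    - [0,0.01,0.1]
    - [0,0,0]
  angular:
    - [0,0,0]
    - [0,0,0]
    - [0,0,0]
    - [0,0,0]
  gripper: [0.5,0.5,0.5,0.5]

```text
time_s: 19.45
tool_pos: [0.4747, -0.2368, 0.2192]
tool_rot: [-174.2, -0.0, -83.4]
force: [-1.1, -0.1, 0.9]
grip_width: 0.0094
grasp_force: 58.0
```

```bash
cat > m.py <<'E'
from h import *
o=telemetry.get_obs(); print(o['time_s'],o['tool_pos'].round(4),o['tool_rot'].round(2),o['force'].round(2),o['wrist_torque'].round(3))
w,t,s=shot('wrist'),shot('top'),shot('scene'); T=toolT(o)
for ob in([(t,0,*T),(s,0,*T)],):
    q,f,pose=relfit(ob,q0=(-.001,-.002,-.0025,0,0,-.1)); M,c=pose(q,*T)
    print('held',(q[:3]*1e3).round(1),np.degrees(q[3:]).round(2),round(f,2),'| now',c.round(4),R.from_matrix(M).as_euler('ZYX',degrees=True).round(2))
E
python3 m.py
```

```text
19.45 [ 0.4747 -0.2368  0.2192] [-174.16   -0.    -83.42] [-1.14 -0.11  0.93] [0.118 0.225 0.036]
held [-1.7 -1.4 -2.3] [-0.3   0.55 -5.62] -31.36 | now [ 0.5565 -0.2195  0.2242] [-173.72    0.22    0.52]
```

>>> drive_tool:
  delta_pos:
    - [0,0.01,0.1]
    - [0,0.01,0.1]
    - [0,0.01,0.1]
    - [0,0,0]
  angular:
    - [0,0,0]
    - [0,0,0]
    - [0,0,0]
    - [0,0,0]
  gripper: [0.5,0.5,0.5,0.5]

```text
time_s: 20.0
tool_pos: [0.4745, -0.2371, 0.2162]
tool_rot: [-174.2, -0.0, -83.4]
force: [-3.1, -0.1, 2.9]
grip_width: 0.0097
grasp_force: 58.2
```

```bash
python3 m.py
```

```text
20.0 [ 0.4745 -0.2371  0.2162] [-1.7418e+02 -1.0000e-02 -8.3440e+01] [-3.09 -0.06  2.88] [0.043 0.429 0.035]
held [-1.  -2.  -2.1] [-0.22  0.58 -4.7 ] -31.02 | now [ 0.5554 -0.2193  0.2226] [-173.67    1.12    0.58]
```

>>> drive_tool:
  delta_pos:
    - [0,0,0]
    - [0,0,0]
    - [0,0,0]
    - [0,0,0]
    - [0,0,-2]
    - [0,0,-4]
    - [0,0,-4]
    - [0,0,-4]
    - [0,0,0]
    - [0,0,0]
  angular:
    - [0,0,0]
    - [0,0,0]
    - [0,0,0]
    - [0,0,0]
    - [0,0,0]
    - [0,0,0]
    - [0,0,0]
    - [-0.1,0,0]
    - [0,0,0]
    - [0,0,0]
  gripper: [2,3.5,3.5,3.5,3.5,3.5,3.5,3.5,3.5,3.5]

```text
time_s: 21.15
tool_pos: [0.4616, -0.2383, 0.3561]
tool_rot: [-179.8, -0.0, -83.4]
force: [-0.3, -0.2, -1.3]
grip_width: 0.0353
grasp_force: 0.0
```

Run:
```python
from h import *
import pickle
o=telemetry.get_obs(); print(o['time_s'],o['tool_pos'].round(4),o['tool_rot'].round(2),o['force'].round(2))
w,t,s=shot('wrist','w10.png'),shot('top','t10.png'),shot('scene','s10.png'); pickle.dump((w,t,s),open('w10.pkl','wb'))
v0=[.5555,-.2195,.224,np.radians(-173.5),0,0]
for vs,fr in(([(t,0),(s,0)],4),([(t,0),(s,0)],6),([(w,1),(t,0),(s,0)],6)):
    v,f=rimfit6(vs,v0,free=fr); print(np.round(v[:3],4),np.degrees(v[3:]).round(2),round(f,1))
```

```text
21.15 [ 0.4616 -0.2383  0.3561] [-1.7977e+02 -4.0000e-02 -8.3370e+01] [-0.26 -0.22 -1.27]
[ 0.5558 -0.2177  0.2301] [-173.21    0.      0.  ] -11.3
[ 0.5553 -0.2165  0.2252] [-173.39    3.82   -0.6 ] -12.3
[ 0.5539 -0.2189  0.2219] [-173.47    5.89    1.1 ] -26.4
```

>>> drive_tool:
  delta_pos:
    - [0.7,-3.2,0]
    - [0.7,-3.2,0]
    - [0.8,-3.1,0]
    - [0,0,0]
    - [0,0,0]
    - [0,0,0]
    - [0,0,0]
    - [0,0,0]
    - [0,0,0]
    - [0,0,0]
    - [0,0,0]
    - [0,0,0]
    - [0,0,0]
    - [0,0,0]
    - [0,0,0]
    - [0,0,0]
    - [0,0,0]
  angular:
    - [0,0,0]
    - [0,0,0]
    - [0,0,0]
    - [0,0,-0.143]
    - [0,0,-0.143]
    - [0,0,-0.143]
    - [0,0,-0.143]
    - [0,0,-0.143]
    - [0,0,-0.143]
    - [0,0,-0.143]
    - [0,0,-0.143]
    - [0,0,-0.143]
    - [0,0,-0.143]
    - [0,0,-0.14]
    - [-0.09,0,0]
    - [-0.08,0,0]
    - [0,0,0]
  gripper: [0,0,0,0,0,0,0,0,0,0,0,0,0,0,0,0,0]
  squeeze: 10

```text
time_s: 23.0
tool_pos: [0.5573, -0.2461, 0.3547]
tool_rot: [170.3, -0.0, 6.8]
force: [-0.3, 0.5, 0.4]
grip_width: 0.0002
grasp_force: 0.0
```

```bash
cat > g.py <<'E'
import sys
from h import *
o=telemetry.get_obs(); M,p=toolT(o); print(o['time_s'],p.round(4),o['tool_rot'].round(2),o['force'].round(2),o['wrist_torque'].round(3),o['grip_width'])
tip=p+M[:,2]*.014; print('tip',tip.round(4)); 
c=np.array([.5554,-.2195]);a=np.radians(-173.46); d=tip[:2]-c; print('tip in tote mm',np.round([1e3*(np.cos(a)*d[0]+np.sin(a)*d[1]),1e3*(-np.sin(a)*d[0]+np.cos(a)*d[1])],1))
print('1cm down in tool',(M.T@[0,0,-1.]).round(3),'tote x',(M.T@[np.cos(a),np.sin(a),0]).round(3),'tote y',(M.T@[-np.sin(a),np.cos(a),0]).round(3))
E
python3 g.py
```

```text
23.0 [ 0.5573 -0.2461  0.3547] [ 1.7031e+02 -5.0000e-02  6.8100e+00] [-0.25  0.51  0.37] [ 0.243  0.055 -0.038] 0.00024258085633729683
tip [ 0.5576 -0.2484  0.3409]
tip in tote mm [ 1.1 29. ]
1cm down in tool [-0.001 -0.168  0.986] tote x [-1.    -0.005 -0.002] tote y [-0.005  0.986  0.168]
```

>>> drive_tool:
  delta_pos:
    - [0,0,0]
    - [0,-0.82,3.38]
    - [0,-0.82,3.38]
    - [0,-0.82,3.38]
    - [0,-0.82,3.38]
    - [0,-0.5,2.06]
    - [0,0,0]
    - [0,0,0]
  angular:
    - [-0.07,0,0]
    - [0,0,0]
    - [0,0,0]
    - [0,0,0]
    - [0,0,0]
    - [0,0,0]
    - [0,0,0]
    - [0,0,0]
  gripper: [0,0,0,0,0,0,0,0]

```text
time_s: 23.8
tool_pos: [0.5574, -0.2506, 0.1952]
tool_rot: [166.3, -0.1, 6.4]
force: [0.8, 0.9, 0.6]
grip_width: 0.0005
grasp_force: 0.0
```

```bash
python3 g.py
```

```text
23.8 [ 0.5574 -0.2506  0.1952] [ 1.663e+02 -7.000e-02  6.440e+00] [0.78 0.94 0.64] [0.332 0.059 0.009] 0.0004700090431627178
tip [ 0.5578 -0.2538  0.1816]
tip in tote mm [ 1.5 34.4]
1cm down in tool [-0.001 -0.237  0.972] tote x [-1.     0.002 -0.001] tote y [0.002 0.972 0.237]
```

>>> drive_tool:
  delta_pos:
    - [0.15,-0.58,-0.14]
    - [0,-0.24,0.97]
    - [0,-0.24,0.97]
    - [0,-0.07,0.29]
    - [0,-0.07,0.29]
    - [0,0,0]
  angular:
    - [0,0,0]
    - [0,0,0]
    - [0,0,0]
    - [0,0,0]
    - [0,0,0]
    - [0,0,0]
  gripper: [0,0,0,0,0,0]

```text
time_s: 24.4
tool_pos: [0.5583, -0.2436, 0.1687]
tool_rot: [166.3, -0.1, 6.5]
force: [0.3, -0.2, 0.3]
grip_width: 0.0005
grasp_force: 0.0
```

>>> drive_tool:
  delta_pos:
    - [0,-0.05,0.2]
    - [0,-0.05,0.2]
    - [0,0,0]
  angular:
    - [0,0,0]
    - [0,0,0]
    - [0,0,0]
  gripper: [0,0,0]

```text
time_s: 24.7
tool_pos: [0.5585, -0.2436, 0.165]
tool_rot: [166.3, -0.1, 6.5]
force: [0.5, -0.3, 1.3]
grip_width: 0.0005
grasp_force: 0.0
```

```bash
python3 g.py
```

```text
24.7 [ 0.5585 -0.2436  0.165 ] [ 1.6625e+02 -1.0000e-01  6.5200e+00] [ 0.54 -0.3   1.3 ] [0.304 0.051 0.01 ] 0.0005326636793842451
tip [ 0.5589 -0.2469  0.1514]
tip in tote mm [-0.4 27.6]
1cm down in tool [-0.002 -0.238  0.971] tote x [-1.     0.001 -0.002] tote y [0.    0.971 0.238]
```

>>> drive_tool:
  delta_pos:
    - [0,-0.036,0.146]
    - [0,-0.036,0.146]
    - [0,0,0]
  angular:
    - [0,0,0]
    - [0,0,0]
    - [0,0,0]
  gripper: [0,0,0]

```text
time_s: 25.0
tool_pos: [0.5588, -0.2437, 0.1622]
tool_rot: [166.2, -0.1, 6.5]
force: [-0.1, -0.5, 1.1]
grip_width: 0.0003
grasp_force: 0.5
```

>>> drive_tool:
  delta_pos:
    - [0,-0.036,0.146]
    - [0,-0.036,0.146]
    - [0,0,0]
  angular:
    - [0,0,0]
    - [0,0,0]
    - [0,0,0]
  gripper: [0,0,0]

```text
time_s: 25.3
tool_pos: [0.5589, -0.2437, 0.1596]
tool_rot: [166.2, -0.1, 6.5]
force: [-0.8, 1.1, 4.2]
grip_width: 0.0002
grasp_force: 2.1
```

>>> drive_tool:
  delta_pos:
    - [0,-0.036,0.146]
    - [0,-0.036,0.146]
    - [0,0,0]
  angular:
    - [0,0,0]
    - [0,0,0]
    - [0,0,0]
  gripper: [0,0,0]

```text
time_s: 25.6
tool_pos: [0.559, -0.2438, 0.1569]
tool_rot: [166.2, -0.2, 6.5]
force: [-1.3, 0.9, 6.1]
grip_width: 0.0003
grasp_force: 3.1
```

>>> drive_tool:
  delta_pos:
    - [0,-0.03,0.12]
    - [0,-0.03,0.12]
    - [0,0,0]
  angular:
    - [0,0,0]
    - [0,0,0]
    - [0,0,0]
  gripper: [0,0,0]

```text
time_s: 25.9
tool_pos: [0.5591, -0.2439, 0.1549]
tool_rot: [166.2, -0.2, 6.5]
force: [-1.6, 0.7, 8.6]
grip_width: 0.0005
grasp_force: 4.0
```

>>> drive_tool:
  delta_pos:
    - [0,-0.03,0.12]
    - [0,-0.03,0.12]
    - [0,0,0]
  angular:
    - [0,0,0]
    - [0,0,0]
    - [0,0,0]
  gripper: [0,0,0]

```text
time_s: 26.2
tool_pos: [0.5591, -0.2443, 0.1522]
tool_rot: [166.2, -0.2, 6.5]
force: [-0.5, -0.5, 5.3]
grip_width: 0.0007
grasp_force: 2.5
```

```bash
python3 g.py
python3 - <<'E'
from h import *
import pickle
t,s=shot('top','t11.png'),shot('scene','s11.png')
for v0 in([.5555,-.2195,.224,np.radians(-173.5),0,0],[.5555,-.2195,.22,np.radians(-173.5),.07,0]):
    v,f=rimfit6([(t,0),(s,0)],v0,free=6); print(np.round(v[:3],4),np.degrees(v[3:]).round(2),round(f,1))
E
```

```text
26.2 [ 0.5591 -0.2443  0.1522] [166.15  -0.18   6.51] [-0.53 -0.53  5.3 ] [-0.063  0.148 -0.025] 0.000701884684266239
tip [ 0.5595 -0.2476  0.1386]
tip in tote mm [-0.9 28.4]
1cm down in tool [-0.003 -0.239  0.971] tote x [-1.     0.001 -0.003] tote y [0.001 0.971 0.239]
[ 0.5588 -0.2183  0.2168] [-174.69    4.83   -7.39] -11.9
[ 0.5591 -0.218   0.2167] [-174.76    5.12   -7.86] -11.9
```

>>> drive_tool:
  delta_pos:
    - [0,0.48,-1.94]
    - [-2.0,0,0]
    - [0,0,0]
    - [0,0,0]
  angular:
    - [0,0,0]
    - [0,-0.11,0]
    - [0,-0.11,0]
    - [0,0,0]
  gripper: [0,0,0,0]

```text
time_s: 26.7
tool_pos: [0.5399, -0.2446, 0.1684]
tool_rot: [166.1, 12.3, 3.6]
force: [0.0, 0.1, 0.2]
grip_width: 0.0003
grasp_force: 0.0
```

```bash
python3 g.py
python3 - <<'E'
from h import *
t,s=shot('top','t12.png'),shot('scene','s12.png')
for v0 in([.5555,-.2195,.224,np.radians(-173.5),0,0],[.5555,-.2195,.22,np.radians(-173.5),.03,-.07]):
    v,f=rimfit6([(t,0),(s,0)],v0,free=6); print(np.round(v[:3],4),np.degrees(v[3:]).round(2),round(f,1))
E
```

```text
26.7 [ 0.5399 -0.2446  0.1684] [166.11  12.3    3.62] [0.02 0.12 0.19] [ 0.381 -0.289  0.04 ] 0.000274732934637511
tip [ 0.5372 -0.2481  0.1551]
tip in tote mm [21.3 26.4]
1cm down in tool [ 0.213 -0.234  0.948] tote x [-0.976 -0.002  0.219] tote y [0.05  0.972 0.229]
[ 0.5563 -0.2177  0.2185] [-174.85   10.19  -12.46] -10.4
[ 0.5565 -0.2176  0.2192] [-174.84    9.9   -12.13] -10.4
```

>>> drive_tool:
  delta_pos:
    - [0.15,-0.16,0.66]
    - [0.06,-0.07,0.28]
    - [0,0,0]
  angular:
    - [0,0,0]
    - [0,0,0]
    - [0,0,0]
  gripper: [0,0,0]

```text
time_s: 27.1
tool_pos: [0.5378, -0.2462, 0.161]
tool_rot: [165.9, 12.1, 3.4]
force: [0.0, 0.7, -0.1]
grip_width: 0.0004
grasp_force: 0.0
```

>>> drive_tool:
  delta_pos:
    - [0.032,-0.035,0.14]
    - [0.032,-0.035,0.14]
    - [0,0,0]
  angular:
    - [0,0,0]
    - [0,0,0]
    - [0,0,0]
  gripper: [0,0,0]

```text
time_s: 27.4
tool_pos: [0.5387, -0.246, 0.1583]
tool_rot: [165.9, 12.1, 3.5]
force: [0.5, 0.1, 0.3]
grip_width: 0.0007
grasp_force: 0.0
```

>>> drive_tool:
  delta_pos:
    - [0.032,-0.035,0.14]
    - [0.032,-0.035,0.14]
    - [0,0,0]
  angular:
    - [0,0,0]
    - [0,0,0]
    - [0,0,0]
  gripper: [0,0,0]

```text
time_s: 27.7
tool_pos: [0.5389, -0.246, 0.1556]
tool_rot: [165.9, 12.1, 3.5]
force: [-0.5, 0.1, 3.2]
grip_width: 0.0007
grasp_force: 1.3
```

>>> drive_tool:
  delta_pos:
    - [0.025,-0.028,0.11]
    - [0.025,-0.028,0.11]
    - [0,0,0]
  angular:
    - [0,0,0]
    - [0,0,0]
    - [0,0,0]
  gripper: [0,0,0]

```text
time_s: 28.0
tool_pos: [0.5389, -0.246, 0.1534]
tool_rot: [165.9, 12.1, 3.5]
force: [-0.8, 1.0, 5.2]
grip_width: 0.0002
grasp_force: 2.5
```

>>> drive_tool:
  delta_pos:
    - [0.025,-0.028,0.11]
    - [0.025,-0.028,0.11]
    - [0,0,0]
  angular:
    - [0,0,0]
    - [0,0,0]
    - [0,0,0]
  gripper: [0,0,0]

```text
time_s: 28.3
tool_pos: [0.539, -0.2461, 0.1515]
tool_rot: [165.9, 12.1, 3.5]
force: [-2.5, 0.2, 7.4]
grip_width: 0.0003
grasp_force: 3.6
```

>>> drive_tool:
  delta_pos:
    - [0.025,-0.028,0.11]
    - [0.025,-0.028,0.11]
    - [0,0,0]
  angular:
    - [0,0,0]
    - [0,0,0]
    - [0,0,0]
  gripper: [0,0,0]

```text
time_s: 28.6
tool_pos: [0.539, -0.2461, 0.1504]
tool_rot: [165.8, 12.1, 3.4]
force: [-2.2, 1.4, 11.7]
grip_width: 0.0004
grasp_force: 5.6
```

>>> drive_tool:
  delta_pos:
    - [0.02,-0.023,0.09]
    - [0.02,-0.023,0.09]
    - [0,0,0]
  angular:
    - [0,0,0]
    - [0,0,0]
    - [0,0,0]
  gripper: [0,0,0]

```text
time_s: 28.9
tool_pos: [0.5391, -0.2461, 0.1501]
tool_rot: [165.8, 12.1, 3.4]
force: [-5.0, 3.2, 17.7]
grip_width: 0.0006
grasp_force: 9.0
```

>>> drive_tool:
  delta_pos:
    - [-0.42,0.47,-1.9]
    - [-0.85,0.93,-3.8]
    - [-0.85,0.93,-3.8]
    - [-0.85,0.93,-3.8]
    - [-0.85,0.93,-3.8]
    - [0,0,0]
    - [0,0,0]
    - [0,0,0]
    - [0,0,0]
    - [-2.5,0,0]
    - [-2.5,0,0]
    - [0,0,0]
    - [0,0,0]
  angular:
    - [0,0,0]
    - [0,0,0]
    - [0,0,0]
    - [0,0,0]
    - [0,0,0]
    - [0,0.11,0]
    - [0,0.11,0]
    - [0.12,0,0]
    - [0.12,0,0]
    - [0,0,0]
    - [0,0,0]
    - [0,0,0]
    - [0,0,0]
  gripper: [0,0,0,0,0,0,0,0,0,0,0,0,0]

```text
time_s: 30.2
tool_pos: [0.4888, -0.2508, 0.3263]
tool_rot: [180.0, -0.1, 6.5]
force: [2.0, -0.2, 0.2]
grip_width: 0.0005
grasp_force: 0.0
```

```bash
cat > f.py <<'E'
from h import *
import pickle,sys
o=telemetry.get_obs(); print(o['time_s'],o['tool_pos'].round(4),o['tool_rot'].round(2))
w,t,s=shot('wrist','wf.png'),shot('top'),shot('scene'); pickle.dump((w,t,s),open('wf.pkl','wb')); print(w['origin'])
for vs in([(w,1)],[(t,0),(s,0)],[(w,1),(t,0),(s,0)]):
  for v0 in([.5558,-.221,.222,np.radians(-173.46),0,0],[.5558,-.221,.225,np.radians(-173.46),.05,.04],[.5558,-.221,.225,np.radians(-173.46),.03,-.04]):
    v,f=rimfit6(vs,v0,free=6); print(len(vs),np.round(v[:3],4),np.degrees(v[3:]).round(2),round(f,2))
E
python3 f.py
```

```text
30.2 [ 0.4888 -0.2508  0.3263] [ 1.7999e+02 -1.4000e-01  6.4800e+00]
[ 0.55893679 -0.24392637  0.4755334 ]
1 [ 0.5572 -0.2236  0.2195] [-1.7339e+02 -1.4000e-01 -1.0000e-02] -22.46
1 [ 0.5573 -0.2235  0.2196] [-1.7334e+02 -6.0000e-02 -2.2000e-01] -22.46
1 [ 0.5572 -0.2235  0.2196] [-1.7336e+02  0.0000e+00  4.0000e-02] -22.48
2 [ 0.5576 -0.2182  0.2213] [-173.71    1.48   -0.77] -11.15
2 [ 0.5576 -0.2184  0.2216] [-173.59    1.2    -0.53] -11.14
2 [ 0.5576 -0.2185  0.2213] [-173.77    1.26   -0.9 ] -11.15
3 [ 0.5572 -0.2224  0.2197] [-173.44    0.75   -0.28] -32.29
3 [ 0.5572 -0.2223  0.2197] [-173.47    0.84   -0.21] -32.29
3 [ 0.5573 -0.2224  0.2197] [-173.46    0.77   -0.24] -32.28
```

>>> drive_tool:
  delta_pos:
    - [4.4,0.05,0]
    - [4.4,0.05,0]
    - [0,0,0]
    - [0,0,0]
    - [0,0,0]
    - [0,0,0]
    - [0,0,0]
  angular:
    - [0,0,0]
    - [0,0,0]
    - [-0.12,0,0]
    - [-0.12,0,0]
    - [0,0.1,0]
    - [0,0.1,0]
    - [0,0,0]
  gripper: [0,0,0,0,0,0,0]

```text
time_s: 31.05
tool_pos: [0.5745, -0.2419, 0.3263]
tool_rot: [165.9, -11.2, 9.2]
force: [-0.1, 0.1, -0.3]
grip_width: 0.0004
grasp_force: 0.0
```

```bash
python3 g.py
```

```text
31.05 [ 0.5745 -0.2419  0.3263] [165.93 -11.2    9.22] [-0.05  0.05 -0.32] [0.234 0.303 0.02 ] 0.0003576758078365539
tip [ 0.5776 -0.2448  0.313 ]
tip in tote mm [-19.2  27.7]
1cm down in tool [-0.194 -0.239  0.952] tote x [-0.98   0.002 -0.2  ] tote y [-0.046  0.971  0.234]
```

>>> drive_tool:
  delta_pos:
    - [-0.78,-0.96,3.81]
    - [-0.78,-0.96,3.81]
    - [-0.78,-0.96,3.81]
    - [-0.78,-0.96,3.81]
    - [-0.14,-0.17,0.67]
    - [0,0,0]
  angular:
    - [0,0,0]
    - [0,0,0]
    - [0,0,0]
    - [0,0,0]
    - [0,0,0]
    - [0,0,0]
  gripper: [0,0,0,0,0,0]

```text
time_s: 31.65
tool_pos: [0.5764, -0.2407, 0.1585]
tool_rot: [166.1, -11.1, 9.3]
force: [0.3, 0.0, 0.0]
grip_width: 0.0005
grasp_force: 0.0
```

>>> drive_tool:
  delta_pos:
    - [-0.04,-0.048,0.19]
    - [-0.04,-0.048,0.19]
    - [0,0,0]
  angular:
    - [0,0,0]
    - [0,0,0]
    - [0,0,0]
  gripper: [0,0,0]

```text
time_s: 31.95
tool_pos: [0.5772, -0.2417, 0.1572]
tool_rot: [165.9, -11.4, 9.3]
force: [0.2, -0.6, 0.2]
grip_width: 0.0005
grasp_force: 0.3
```

>>> drive_tool:
  delta_pos:
    - [-0.03,-0.036,0.14]
    - [-0.03,-0.036,0.14]
    - [0,0,0]
  angular:
    - [0,0,0]
    - [0,0,0]
    - [0,0,0]
  gripper: [0,0,0]

```text
time_s: 32.25
tool_pos: [0.5772, -0.2416, 0.1538]
tool_rot: [165.9, -11.4, 9.3]
force: [1.3, -0.6, 4.2]
grip_width: 0.0006
grasp_force: 2.2
```

```bash
python3 g.py
```

```text
32.25 [ 0.5772 -0.2416  0.1538] [165.88 -11.38   9.31] [ 1.27 -0.61  4.25] [ 0.068 -0.145  0.051] 0.0006452188352409407
tip [ 0.5804 -0.2446  0.1405]
tip in tote mm [-22.   27.8]
1cm down in tool [-0.197 -0.239  0.951] tote x [-0.979  0.001 -0.203] tote y [-0.047  0.971  0.234]
```

>>> drive_tool:
  delta_pos:
    - [-0.022,-0.026,0.105]
    - [-0.022,-0.026,0.105]
    - [0,0,0]
  angular:
    - [0,0,0]
    - [0,0,0]
    - [0,0,0]
  gripper: [0,0,0]

```text
time_s: 32.55
tool_pos: [0.5773, -0.2417, 0.1518]
tool_rot: [165.9, -11.4, 9.3]
force: [0.3, -0.0, 6.7]
grip_width: 0.0006
grasp_force: 3.4
```

>>> drive_tool:
  delta_pos:
    - [-0.022,-0.026,0.105]
    - [-0.022,-0.026,0.105]
    - [0,0,0]
  angular:
    - [0,0,0]
    - [0,0,0]
    - [0,0,0]
  gripper: [0,0,0]

```text
time_s: 32.85
tool_pos: [0.5775, -0.2417, 0.1504]
tool_rot: [165.8, -11.4, 9.3]
force: [-1.9, 0.7, 9.0]
grip_width: 0.0006
grasp_force: 4.8
```

>>> drive_tool:
  delta_pos:
    - [-0.022,-0.026,0.105]
    - [0,0,0]
  angular:
    - [0,0,0]
    - [0,0,0]
  gripper: [0,0]

```text
time_s: 33.05
tool_pos: [0.5776, -0.2417, 0.1502]
tool_rot: [165.8, -11.4, 9.3]
force: [-3.7, 3.0, 14.8]
grip_width: 0.0006
grasp_force: 7.1
```

>>> drive_tool:
  delta_pos:
    - [0.2,0.24,-0.95]
    - [0.6,0.72,-2.85]
    - [0.78,0.96,-3.81]
    - [0.78,0.96,-3.81]
    - [0.78,0.96,-3.81]
    - [0.4,0.48,-1.9]
    - [0,0,0]
    - [0,0,0]
    - [0,0,0]
    - [0,0,0]
    - [-4.4,-1.5,0]
    - [-4.4,-1.5,0]
    - [0,0,0]
    - [0,0,0]
  angular:
    - [0,0,0]
    - [0,0,0]
    - [0,0,0]
    - [0,0,0]
    - [0,0,0]
    - [0,0,0]
    - [0,-0.1,0]
    - [0,-0.1,0]
    - [0.12,0,0]
    - [0.12,0,0]
    - [0,0,0]
    - [0,0,0]
    - [0,0,0]
    - [0,0,0]
  gripper: [0,0,0,0,0,0,0,0,0,0,0,0,0,0]

```text
time_s: 34.45
tool_pos: [0.4846, -0.2218, 0.3268]
tool_rot: [180.0, -0.1, 6.5]
force: [1.1, -0.3, 0.3]
grip_width: 0.0005
grasp_force: 0.0
```

```bash
python3 f.py
python3 - <<'E'
from h import *
import pickle
w,t,s=pickle.load(open('wf.pkl','rb'))
for n,p in(('scene',s),('wrist',w),('top',t)):
    for k in('packed_clip_xp','packed_clip_xn','hammer_mid','cup_mid','rivet_tin_mid','board_top'):
        print(n,k,[(np.round(d['centre'],1).tolist(),round(d['p'],2)) for d in models.search_frame(p,k)[:2]])
E
```

```text
34.45 [ 0.4846 -0.2218  0.3268] [ 1.7999e+02 -6.0000e-02  6.4600e+00]
[ 0.5550108  -0.21502278  0.47591101]
1 [ 0.5572 -0.2239  0.2198] [-1.7344e+02 -2.3000e-01  6.0000e-02] -21.63
1 [ 0.5572 -0.2238  0.2198] [-1.734e+02 -1.000e-01  5.000e-02] -21.63
1 [ 0.5573 -0.2237  0.2197] [-1.7339e+02 -7.0000e-02 -3.0000e-02] -21.62
2 [ 0.5578 -0.2185  0.2214] [-173.72    1.38   -0.87] -11.17
2 [ 0.5578 -0.2188  0.2221] [-173.77    0.95   -0.48] -11.18
2 [ 0.5578 -0.2186  0.2215] [-173.73    1.3    -0.85] -11.17
3 [ 0.5575 -0.2227  0.2195] [-173.45    0.71   -0.41] -31.42
3 [ 0.5574 -0.2226  0.2195] [-173.44    0.74   -0.38] -31.44
3 [ 0.5574 -0.2225  0.2194] [-173.46    0.82   -0.27] -31.42
scene packed_clip_xp []
scene packed_clip_xn [([232.8, 179.9], 0.31)]
scene hammer_mid [([266.9, 301.9], 0.79), ([237.7, 239.1], 0.55)]
scene cup_mid [([230.5, 180.0], 0.69), ([341.6, 311.8], 0.62)]
scene rivet_tin_mid [([197.3, 265.1], 0.67), ([246.4, 236.8], 0.5)]
scene board_top [([245.5, 237.9], 0.84)]
wrist packed_clip_xp [([288.3, 127.2], 0.35), ([268.0, 177.1], 0.19)]
wrist packed_clip_xn []
wrist hammer_mid [([141.8, 14.9], 0.67)]
wrist cup_mid [([43.9, 8.6], 0.61)]
wrist rivet_tin_mid [([289.0, 125.2], 0.73), ([291.6, 3.5], 0.45)]
wrist board_top []
top packed_clip_xp []
top packed_clip_xn []
top hammer_mid [([255.3, 127.7], 0.77)]
top cup_mid [([186.3, 136.5], 0.75), ([294.6, 217.9], 0.3)]
top rivet_tin_mid [([337.0, 129.6], 0.59)]
top board_top [([294.1, 217.9], 0.79)]
```

```bash
python3 -c "
from cell import env
print(env.sign_off())"
```

```text
the job is handed in; nothing more can be done
None
```

The job is handed in: the empty tote is stacked on the packed one, turned half round, released and with the arm clear, and the last fits put it level (0.2° or better in the wrist view, about 0.8° with all cameras) at the expected home height. I inferred both clicks from one force drop near 9 N and equal firm stops when I pressed towards each clip (up to 18 N); the clips were not seen directly.

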